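# Pile the glass dishes in the dry box and seal its lid

### The job

Two clean glass dishes still stand out on the bench: pile them squarely on the one already in the dry box, setting them down rather than dropping them. Then lay the lid on the box and press it home at its corners until it has snapped down flat and sealed all round; it is too stiff to go down in one push on the middle, so do not lean hard on it. Leave the other things on the bench where they are.

Things in the scene. Friction and masses are not known exactly. Their poses are not given: they have to be found in the camera images.
- dry_box: Grey plastic dry box, open on top, fixed on the bench: outside 132 mm along its x, 158 mm along its y, walls 4 mm, rim 50 mm high, rubber gasket 4 mm over the rim. Origin: centre of underside, z up. The outsides of its two short walls (+y, -y) each carry two white spring lugs near the corners, sloped on top and flat below, under which beads in the lid's skirt snap.
- box_floor (a point): Middle of the dry box's inner floor, 4 mm above the bench; axes as the box's. Four low ribs on the floor keep the bottom dish there. Inside: 124 mm along x, 150 mm along y.
- dish_0_centre (a point): Centre (7 mm up, on the axis) of the glass dish that already lies in the middle of the dry box, open side up: round, 60 mm across, 14 mm high, 30 g, z along its axis. The pile is built on its rim.
- dish_1_centre (a point): Centre (7 mm up, on the axis) of a loose glass dish like the first (60 mm across, 14 mm high, 30 g), open side up on the bench. Straight outer wall: grasp it across its diameter from above. Either loose dish may go on first; the floor of one rests on the rim of the one below, each layer 14 mm higher; they do not lock together.
- dish_2_centre (a point): The same for the other loose glass dish.
- lid_handle (a point): Centre of the white bar handle on the lid: 68 mm long along the lid's x, 12 mm wide along its y, 18 mm high (9 mm above and below this point), 16 mm of air under it; pinch it across its width from above. It is 48 mm above the skirt's foot, 25 mm above the lid's top; 81 mm above the box's underside when the lid is home, about 89 mm when it only lies on the lugs.
- lid: Lid, clear top, white rim: 141 mm along its x, 176 mm along y, 23 mm high without handle, 180 g. Origin: centre of the skirt's foot. Fits over the outside of the box's rim, 1 to 1.5 mm play with lead-in, x along the box's x, either way round. Origin 33 mm above the box's underside when home, about 41 mm when just laid on. Ribs under it drop round the top dish: a crooked pile blocks it.
- lid_pad_1 (a point): Top centre of the round grey thumb pad (20 mm across) at the lid's -x +y corner (52 and 68 mm from the middle): press here with closed fingertips. 57.5 mm above the box's underside when home, about 65 mm when just laid on. A corner snaps down under roughly 10 to 20 N and meets the rim 2 mm lower; a jab or push over 60 N would crack the lid.
- lid_pad_2 (a point): The same at the lid's -x -y corner.
- lid_pad_3 (a point): The same at the lid's +x +y corner.
- lid_pad_4 (a point): The same at the lid's +x -y corner.
- dish_0: The dish already in the box; origin: centre of its underside.
- dish_1: Loose dish 1; origin: centre of its underside.
- dish_2: Loose dish 2; origin: centre of its underside.
- timer: Bystander: loose grey bench timer, 58x64x20 mm, near the dishes; origin: centre of its underside.
- stopper: Bystander: small white stopper, 24x49x24 mm, lying loose behind the dishes; origin: centre of its underside.
- tweezers: Bystander: loose tweezers, 16x122x10 mm, behind the box; origin: centre of its underside.
Mind the look-alikes: they are no part of the job. Leave any black look-alike of the dish_2 alone.

How it is judged:
On the way, in this order (a step that is already met when the one before it is completed fails the run):
1. the three dishes stand in one square pile in the box, let go of (horizontal distance between dish_0_centre and dry_box below 0.004 m and horizontal distance between each of dish_1_centre, dish_2_centre and dish_0_centre below 0.003 m and horizontal distance between dish_1_centre and dish_2_centre below 0.003 m and angle between each of dish_0_centre, dish_1_centre, dish_2_centre's own z axis and vertical below 0.06 rad and ((z of dish_1_centre in the frame of dry_box between 0.022 and 0.029 m and z of dish_2_centre in the frame of dry_box between 0.036 and 0.043 m) or (z of dish_2_centre in the frame of dry_box between 0.022 and 0.029 m and z of dish_1_centre in the frame of dry_box between 0.036 and 0.043 m)) and contact force between each of dish_1, dish_2 and the fingers below 0.05 N), for 0.2 s.
2. the lid lies over the box (horizontal distance between lid_handle and dry_box below 0.004 m and angle between the x axis of lid and the x axis of dry_box, either way round below 0.05 rad and z of each of lid_pad_1, lid_pad_2, lid_pad_3, lid_pad_4 in the frame of dry_box below 0.071 m), for 0.1 s.
At the end, for the whole second after the job is handed in: Three dishes in one pile mid-box: axes within 3 mm of one another (bottom one within 4 mm of the box middle), tilt under 0.06 rad; lid centred within 4 mm and 0.05 rad, all four thumb pads within 2 mm of home height (below 59.5 mm over the box underside); all let go of and at rest (horizontal distance between each of dish_0_centre, lid_handle and dry_box below 0.004 m and horizontal distance between each of dish_1_centre, dish_2_centre and dish_0_centre below 0.003 m and horizontal distance between dish_1_centre and dish_2_centre below 0.003 m and angle between each of dish_0_centre, dish_1_centre, dish_2_centre's own z axis and vertical below 0.06 rad and ((z of dish_1_centre in the frame of dry_box between 0.022 and 0.029 m and z of dish_2_centre in the frame of dry_box between 0.036 and 0.043 m) or (z of dish_2_centre in the frame of dry_box between 0.022 and 0.029 m and z of dish_1_centre in the frame of dry_box between 0.036 and 0.043 m)) and z of each of lid_pad_1, lid_pad_2, lid_pad_3, lid_pad_4 in the frame of dry_box below 0.0595 m and angle between the x axis of lid and the x axis of dry_box, either way round below 0.05 rad and linear speed of each of lid, dish_1, dish_2 below 0.01 m/s and contact force between lid and the fingers below 0.05 N); the robot touches nothing.
It fails at once if a glass dish is dropped or knocked flying (moves faster than 0.5 m/s while not held) ((linear speed of dish_0 above 0.5 m/s and contact force between dish_0 and the fingers below 0.01 N) or (linear speed of dish_1 above 0.5 m/s and contact force between dish_1 and the fingers below 0.01 N) or (linear speed of dish_2 above 0.5 m/s and contact force between dish_2 and the fingers below 0.01 N)).
It fails at once if the lid on the box is pushed with more than 60 N (contact force between the fingers and lid above 60 N and horizontal distance between lid_handle and dry_box below 0.02 m and z of any of lid_pad_1, lid_pad_2, lid_pad_3, lid_pad_4 in the frame of dry_box below 0.062 m).
It fails at once if the timer, the stopper or the tweezers are moved more than 3 cm (distance of any of timer, stopper, tweezers from where it was at the start of the episode above 0.03 m).
It also fails if it takes over 72 s, if anything falls off the work surface, if the arm or the gripper's body presses on something with over 40 N, if the wrist force passes 120 N, or if a joint passes its speed limit or range.

### The arm

A 6-joint arm with a two-finger parallel gripper is mounted at the origin on a cart in front of the work surface, level with it; the furniture and walls round the work are solid. World frame = base frame: x ahead of the robot, y to its left, z up, the work surface at z = 0. Lengths are in m, angles in rad, forces in N, time in s.
With the tool pointing down it reaches from about 0.35 to 0.975 m from the base axis. Payload 7.1 kg.
Tool frame: the origin (TCP) lies midway between the tips of the shut fingers; the grasp point (between the pads) lies 19 mm behind it; x points along the fingers, y is the direction in which the jaws open and shut, and the axes are right-handed (so a half turn about x gives the same grasp; the last joint's range is limited). The gripper opens to 88 mm and grips with 3 to 60 N. Pads are 20 mm wide; open, the fingers measure 115 mm over their backs; the gripper's body (75 mm by 178 mm) begins 61 mm behind the grasp point.
Start: joints at [1.145, 0.423, 1.63, -0, 1.089, -0.019], TCP at [0.247, 0.574, 0.201] pointing down, gripper open.
Joint ranges: [-3, 3], [-0.9, 2.11], [0.09, 2.58], [-1.31, 4.45], [0.11, 2.69], [-2.54, 2.54]. Speed limits (rad/s): [2.39, 2.39, 3.01, 3.14, 3.14, 3.14].

### API

Orientations are given as a rotation vector (axis times angle).
In Python, from cell import env, camera, calibration gives the robot as it stands. The module is installed in compiled form; this text tells all that it offers.
- The arm moves only by the shell command python3 -m handwheel 'ROWS'. ROWS is JSON, a list of rows, each a list of 3 entries, a list of its own where there are three numbers: the finger opening in m, from 0 to 0.0878, then the shift along the tool's x, y, z in m, then the turn about the tool's x in rad. In form: [[hand, [x, y, z], turn], ...]. A call has 1 to 12 rows; each row shifts and turns the pose as measured when the row begins, along the tool's axes as they then stand; what a row does not reach is not made up. A row lasts 1/12 s, in which the tool goes at most 41.7 mm and 7.16 degrees, less where a joint would pass 70% of its speed; a pose out of reach is approached as far as the arm can. A call is refused whole if a number of a shift passes 0.0417 or a number of a turn 0.125, either way. A call with a gripper value outside its range is refused whole. The fingers move at their own pace and stop on an object; the grip force is fixed at half the most. Time passes only in rows, so rows that do not move let the fingers close. It gives the time, the measured TCP pose, the force and the opening at its end, in the units of the state.
- env.get_obs(): the state, without advancing time (a new reading comes with each control period).
- camera(name): name is "scene" or "top" or "wrist"; returns (picture, depth): 384x512x3 uint8, red, green, blue; 384x512 float32, m along the optical axis (not along the pixel's ray), 0 where there is no reading.
- calibration(name): a dict with "mtx" (3x3 intrinsics, pixels), "pose" (4x4, takes a point from camera to world coordinates). Camera axes: x right, y down, z forward; pixel columns grow to the right and rows downward; lengths in m; the calibration is good to about 2 mm. A picture is of the moment at which its call begins: read the wrist's pose just before it. calibration takes no time and is no camera call; for the wrist camera it gives the pose at the moment of the call.
- env.finish_job(): hands the job in, once; it reports no verdict.
The state is a dict: "time": time; "qpos": joint angles; "qvel": joint speeds; "tau": joint torques, N m; "tool_pos": TCP position; "orientation": TCP orientation; "ft_force": force on the tool from outside, world axes, zero at the start; "moment": the same for the moment, N m; "width": finger opening in m.
Only numpy, scipy, OpenCV 4.12 (cv2) and the standard library are available. Lean on these libraries where they do the work, as an engineer would, in place of code of your own. Each camera call takes 0.05 s, during which the arm holds its last target.

## Working session

There is one attempt and no reset: what is moved stays moved. The work goes in short steps, Python scripts to look and compute and a shell command to move; the robot and the scene stay as the last step left them, time stands still between calls to the robot, and variables do not carry over. Pictures are saved under pics/ and viewed, and the job is handed in when it is done.

```bash
mkdir -p pics; ls; python3 - <<'E'
from cell import env,camera,calibration
import cv2
o=env.get_obs();print(o)
for n in("top","scene"):
    p,d=camera(n);c=calibration(n);print(n,c['mtx'].tolist(),c['pose'].round(4).tolist())
    import numpy as np
    np.save(f'pics/{n}_d.npy',d);cv2.imwrite(f'pics/{n}0.png',p[:,:,::-1])
E
```

```text
pics
{'time': 0.0, 'qpos': array([ 1.14497982e+00,  4.23841822e-01,  1.63065732e+00, -3.07597879e-05,
        1.08860724e+00, -1.89849897e-02]), 'qvel': array([ 0.00068101,  0.00059159, -0.00164506,  0.00161125, -0.00096234,
        0.00187586]), 'tau': array([-2.91651158e-03, -5.44642532e+01, -2.73645955e+01,  6.43275375e-02,
        2.30089843e-02, -1.26802602e-04]), 'tool_pos': array([0.247052  , 0.57347379, 0.20051395]), 'orientation': array([ 0.31795695,  1.54744576, -0.32029889]), 'ft_force': array([0.32632211, 0.19824013, 0.04372348]), 'moment': array([-0.01021898, -0.03911675, -0.04187938]), 'width': 0.0877607165088263}
top [[423.1690834214902, 0.0, 254.9635633823041], [0.0, 423.1690834214902, 188.50058211826018], [0.0, 0.0, 1.0]] [[0.0081, -0.9992, 0.0398, 0.4887], [-0.9999, -0.0087, -0.0137, -0.0653], [0.0141, -0.0397, -0.9991, 1.3495], [0.0, 0.0, 0.0, 1.0]]
scene [[458.11247536176535, 0.0, 253.09018722632277], [0.0, 458.11247536176535, 194.82281073613225], [0.0, 0.0, 1.0]] [[0.5613, -0.4206, 0.7127, -0.4542], [-0.8274, -0.2664, 0.4944, -0.7736], [-0.0181, -0.8672, -0.4976, 0.7734], [0.0, 0.0, 0.0, 1.0]]
```

View pics/top0.png

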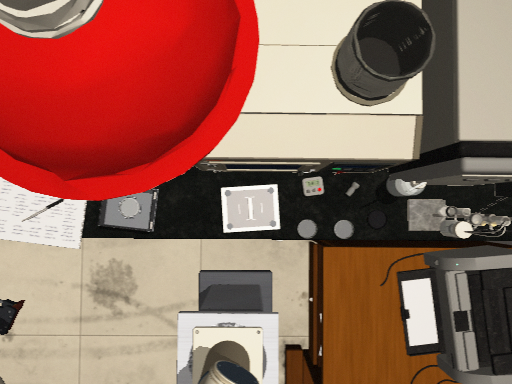

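View pics/scene0.png

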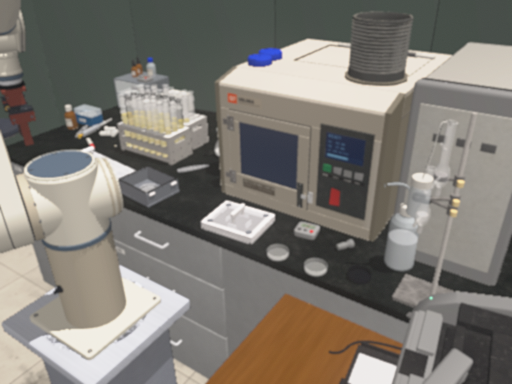

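```bash
cat > h.py <<'E'
import numpy as np,cv2
from cell import env,camera,calibration
from scipy.spatial.transform import Rotation as R
def world(c,u,v,z=None,d=None):
    K=np.array(c['mtx']);P=np.array(c['pose'])
    r=np.linalg.inv(K)@np.array([u,v,1.])
    if d is not None: return P[:3,:3]@(r*d)+P[:3,3]
    w=P[:3,:3]@r; s=(z-P[2,3])/w[2]; return P[:3,3]+s*w
def tool():
    o=env.get_obs(); return np.array(o['tool_pos']),R.from_rotvec(o['orientation']).as_matrix(),o
E
python3 - <<'E'
from h import *
im=cv2.imread('pics/top0.png')
cv2.imwrite('pics/top_c.png',cv2.resize(im[160:250,90:400],None,fx=2.58,fy=2.58,interpolation=cv2.INTER_CUBIC))
im=cv2.imread('pics/scene0.png')
cv2.imwrite('pics/scene_c.png',cv2.resize(im[150:300,110:410],None,fx=2.66,fy=2.66,interpolation=cv2.INTER_CUBIC))
c=calibration('top');d=np.load('pics/top_d.npy')
for n,u,v in [('box',130,208),('boxcorner',102,228),('lid',250,208),('lidtop',265,225),('d1',307,229),('d2',343,229),('black',377,219),('timer',313,186),('stop',352,188),('red',100,100),('oventop',300,70),('ovenfrontedge',300,150),('mirror',410,187)]:
    print(n,d[v,u],world(c,u,v,d=d[v,u]).round(3))
T,M,o=tool();print(M.round(3))
E
```

```text
box 1.3389746 [0.477 0.311 0.004]
boxcorner 1.3366637 [0.413 0.398 0.002]
lid 1.2874767 [ 0.481 -0.068  0.061]
lidtop 1.32858 [ 0.427 -0.116  0.018]
d1 1.3492359 [ 0.415 -0.251 -0.001]
d2 1.3441077 [ 0.416 -0.364  0.005]
black 1.3529485 [ 0.448 -0.475 -0.001]
timer 1.3404819 [ 0.552 -0.267  0.013]
stop 1.3351325 [ 0.546 -0.39   0.02 ]
red 0.36441225 [0.578 0.064 0.987]
oventop 0.94883984 [ 0.793 -0.177  0.413]
ovenfrontedge 0.9643875 [ 0.616 -0.18   0.391]
mirror 1.2067872 [ 0.545 -0.524  0.15 ]
[[-0.001  0.396  0.918]
 [-0.001  0.918 -0.396]
 [-1.    -0.001 -0.   ]]
```

View pics/top_c.png

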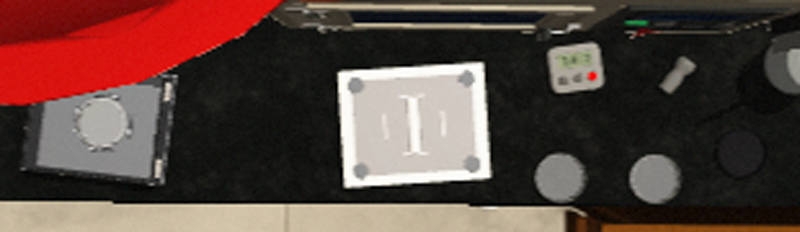

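View pics/scene_c.png

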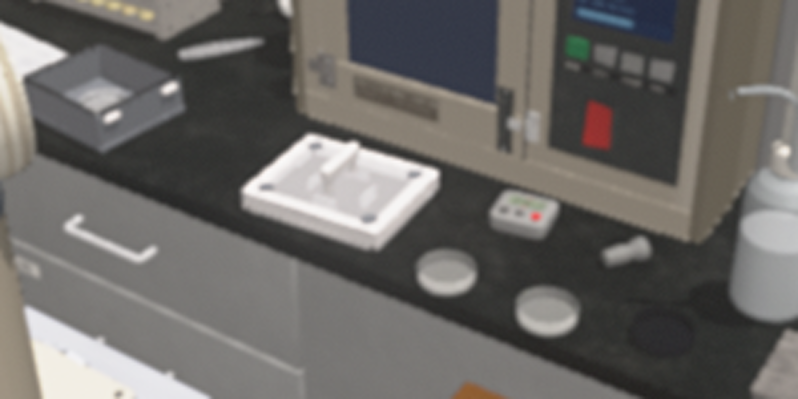

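```bash
python3 - <<'E'
from h import *
T,M,o=tool();c=calibration('wrist');P=c['pose'];print(c['mtx'])
print((M.T@P[:3,:3]).round(3),(M.T@(P[:3,3]-T)).round(4))
E
python3 -m handwheel '[[0.0878,[0,0,0],-0.1],[0.0878,[0,0,0],-0.1],[0.0878,[0,0,0],-0.1],[0.0878,[0,0,0],-0.107]]'
```

```text
[[286.32169003   0.         255.22850764]
 [  0.         286.32169003 192.60517038]
 [  0.           0.           1.        ]]
[[-0.    -0.242  0.97 ]
 [ 1.    -0.     0.   ]
 [ 0.     0.97   0.242]] [-1.832e-01  1.000e-04 -6.460e-02]
time: 0.43
tool_pos: [0.2465, 0.5723, 0.1987]
orientation: [-0.015, 1.573, 0.008]
ft_force: [-0.0, 0.5, -0.4]
width: 0.0882
```

```bash
python3 -m handwheel '[[0.0878,[0,-0.037,0.029],0],[0.0878,[0,-0.037,0.029],0],[0.0878,[0,-0.037,0.029],0],[0.0878,[0,-0.037,0.029],0],[0.0878,[0,-0.037,0.029],0],[0.0878,[0,-0.037,0.029],0],[0.0878,[0,-0.037,0.029],0],[0.0878,[0,0,0],0],[0.0878,[0,0,0],0]]'
cat > snap.py <<'E'
import sys,pickle
from h import *
n=sys.argv[1];name=sys.argv[2] if len(sys.argv)>2 else 'wrist'
T,M,o=tool();c=calibration(name);p,d=camera(name)
pickle.dump((p,d,c),open(f'pics/{n}.pkl','wb'))
cv2.imwrite(f'pics/{n}.png',cv2.resize(p[:,:,::-1],None,fx=1.5,fy=1.5,interpolation=cv2.INTER_CUBIC));print(o['time'],T.round(4),o['orientation'].round(4),np.array(o['ft_force']).round(1),round(o['width'],4))
E
python3 snap.py w1
```

```text
time: 1.18
tool_pos: [0.4357, 0.3385, 0.1961]
orientation: [-0.026, 1.576, 0.016]
ft_force: [-0.1, 0.6, -0.2]
width: 0.0879
1.1833 [0.4357 0.3385 0.1961] [-0.026   1.5758  0.0156] [-0.1  0.6 -0.2] 0.0879
```

View pics/w1.png

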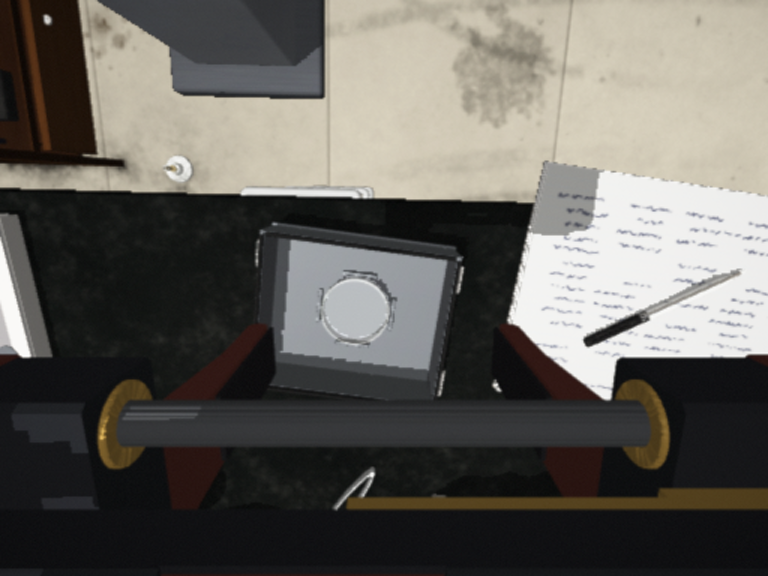

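```bash
cat > crop.py <<'E'
import sys,pickle
from h import *
n,u0,v0,u1,v1,f=sys.argv[1],*map(float,sys.argv[2:7])
p,d,c=pickle.load(open(f'pics/{n}.pkl','rb'))
u0,v0,u1,v1=map(int,(u0,v0,u1,v1))
im=cv2.resize(p[v0:v1,u0:u1,::-1],None,fx=f,fy=f,interpolation=cv2.INTER_CUBIC)
cv2.imwrite(f'pics/{sys.argv[7]}.png',im)
E
python3 crop.py w1 160 140 320 280 5 w1c
```

```text
(no output)
```

View pics/w1c.png

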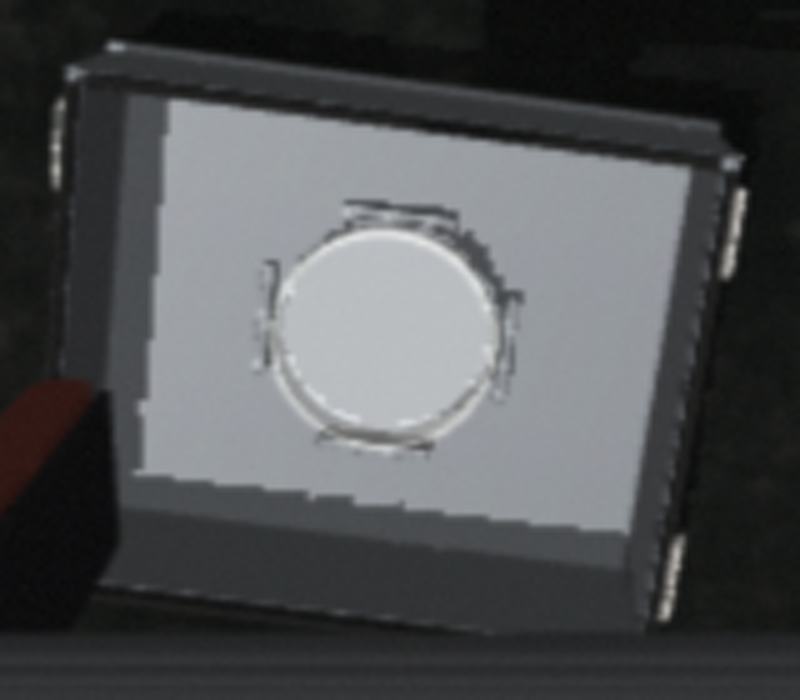

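```bash
python3 -m handwheel '[[0.0878,[0,-0.008,0.03],0],[0.0878,[0,-0.008,0.03],0],[0.0878,[0,-0.008,0.03],0],[0.0878,[0,0,0],0],[0.0878,[0,0,0],0]]'
python3 snap.py w2;python3 crop.py w2 140 40 380 220 3.3 w2c
```

```text
time: 1.65
tool_pos: [0.5243, 0.3226, 0.1945]
orientation: [-0.034, 1.578, 0.023]
ft_force: [-0.4, -0.3, -0.6]
width: 0.0877
1.65 [0.5243 0.3226 0.1945] [-0.0338  1.5783  0.0226] [-0.4 -0.3 -0.6] 0.0877
```

View pics/w2c.png

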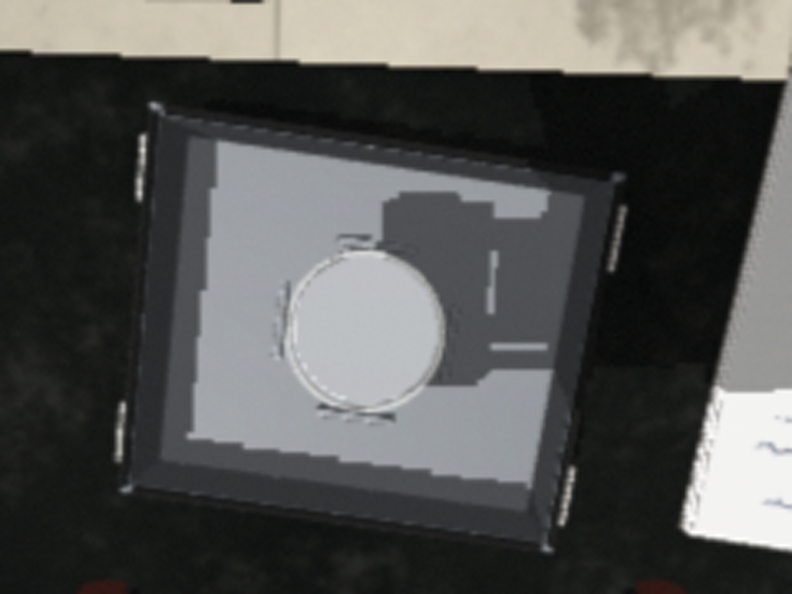

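```bash
python3 - <<'E'
import pickle
from h import *
p,d,c=pickle.load(open('pics/w2.pkl','rb'))
f=lambda a,b:(140+a/3.3,40+b/3.3)
C=np.array([world(c,*f(*q),z=0.052) for q in [(155,106),(620,178),(548,548),(126,489)]])[:,:2]
print(C.round(4),C.mean(0).round(4))
print('sides',[np.linalg.norm(C[i]-C[(i+1)%4]).round(4) for i in range(4)])
e=C[1]-C[0]+C[2]-C[3]; print('y axis ang',np.degrees(np.arctan2(e[1],e[0]))-90)
e=C[3]-C[0]+C[2]-C[1]; print('x axis ang',np.degrees(np.arctan2(e[1],e[0])))
for z in(.016,.004): print('dish',z,world(c,*f(366,330),z=z).round(4))
# circle fit via Hough
g=cv2.cvtColor(p,cv2.COLOR_RGB2GRAY)[90:200,200:310]
g=cv2.resize(g,None,fx=4,fy=4,interpolation=cv2.INTER_CUBIC)
h=cv2.HoughCircles(g,cv2.HOUGH_GRADIENT,1.5,50,param1=100,param2=30,minRadius=70,maxRadius=130)
print(h[0][:3]/4+np.array([200,90,0]))
u,v=h[0][0][:2]/4+np.array([200,90])
print(world(c,u,v,z=.018),world(c,u,v,z=.006))
for q in [(355,242),(282,320),(450,330),(356,412)]: print(world(c,*f(*q),z=.006).round(4))
T,M,o=tool();print(M.round(3))
E
```

```text
[[0.4106 0.2444]
 [0.4274 0.3963]
 [0.554  0.3825]
 [0.5379 0.2315]] [0.4825 0.3137]
sides [np.float64(0.1529), np.float64(0.1274), np.float64(0.1519), np.float64(0.128)]
y axis ang -6.1992330329645995
x axis ang -5.999000524640713
dish 0.016 [0.4814 0.3141 0.016 ]
dish 0.004 [0.482  0.3139 0.004 ]
[[249.6875     140.8125      25.11249924]]
[0.48230234 0.31264226 0.018     ] [0.48300829 0.3123594  0.006     ]
[0.4492 0.3087 0.006 ]
[0.4793 0.2812 0.006 ]
[0.4808 0.3465 0.006 ]
[0.514 0.311 0.006]
[[-0.007 -0.036  0.999]
 [-0.007  0.999  0.036]
 [-1.    -0.007 -0.007]]
```

```bash
python3 -m handwheel '[[0.0878,[0,-0.039,0],0.036],[0.0878,[0,-0.039,0],0],[0.0878,[0,-0.039,0],0],[0.0878,[0,-0.039,0],0],[0.0878,[0,-0.039,0],0],[0.0878,[0,-0.039,0],0],[0.0878,[0,-0.039,0],0],[0.0878,[0,-0.039,0],0],[0.0878,[0,-0.039,0],0],[0.0878,[0,-0.039,0],0],[0.0878,[0,0,0],0],[0.0878,[0,0,0],0]]'
python3 snap.py w3;python3 crop.py w3 130 20 390 240 3 w3c
```

```text
time: 2.7
tool_pos: [0.5162, -0.0637, 0.196]
orientation: [-0.024, 1.581, 0.017]
ft_force: [0.1, -1.0, 1.1]
width: 0.0881
2.7 [ 0.5162 -0.0637  0.196 ] [-0.0242  1.5809  0.0172] [ 0.1 -1.   1.1] 0.0881
```

View pics/w3c.png

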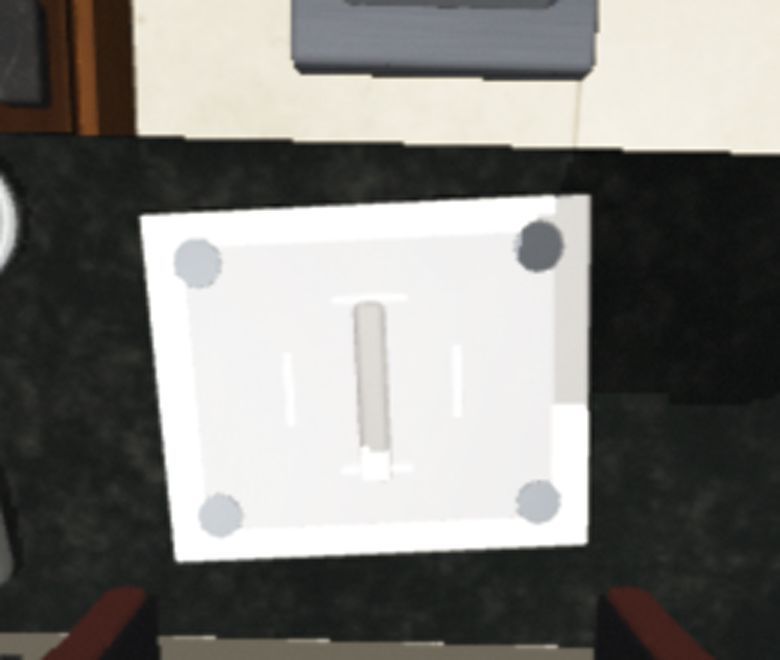

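```bash
python3 - <<'E'
import pickle
from h import *
p,d,c=pickle.load(open('pics/w3.pkl','rb'))
f=lambda a,b:(130+a/3,20+b/3)
C=np.array([world(c,*f(*q),z=0.0245) for q in [(198,263),(540,245),(538,502),(221,515)]])[:,:2]
print(C.round(4),C.mean(0).round(4))
print('sides',[np.linalg.norm(C[i]-C[(i+1)%4]).round(4) for i in range(4)])
e=C[1]-C[0]+C[2]-C[3]; print('y axis ang',np.degrees(np.arctan2(e[1],e[0]))-90)
e=C[3]-C[0]+C[2]-C[1]; print('x axis ang',np.degrees(np.arctan2(e[1],e[0])))
a=world(c,*f(369,303),z=.057);b=world(c,*f(377,480),z=.057);print('handle',a.round(4),b.round(4),((a+b)/2).round(4),np.linalg.norm(a-b))
T,M,o=tool();print(M.round(3))
E
```

```text
[[ 0.4361 -0.1376]
 [ 0.4258 -0.0023]
 [ 0.5296  0.0042]
 [ 0.5389 -0.1301]] [ 0.4826 -0.0664]
sides [np.float64(0.1357), np.float64(0.104), np.float64(0.1346), np.float64(0.103)]
y axis ang 4.157961626305905
x axis ang 3.8753212168259776
handle [ 0.4501 -0.0689  0.057 ] [ 0.5157 -0.0642  0.057 ] [ 0.4829 -0.0665  0.057 ] 0.06572722154635488
[[-0.01  -0.028  1.   ]
 [-0.005  1.     0.027]
 [-1.    -0.005 -0.01 ]]
```

```bash
python3 -m handwheel '[[0.0878,[0,-0.038,-0.004],0.028],[0.0878,[0,-0.038,-0.004],0],[0.0878,[0,-0.038,-0.004],0],[0.0878,[0,-0.038,-0.004],0],[0.0878,[0,-0.038,-0.004],0.015],[0.0878,[0,0,0],0],[0.0878,[0,0,0],0]]'
python3 snap.py w4;python3 crop.py w4 120 40 380 240 3 w4c
```

```text
time: 3.33
tool_pos: [0.5007, -0.2438, 0.1968]
orientation: [-0.006, 1.581, 0.002]
ft_force: [-0.7, 1.3, 0.1]
width: 0.0874
3.3333 [ 0.5007 -0.2438  0.1968] [-0.006   1.5806  0.0022] [-0.7  1.3  0.1] 0.0874
```

View pics/w4c.png

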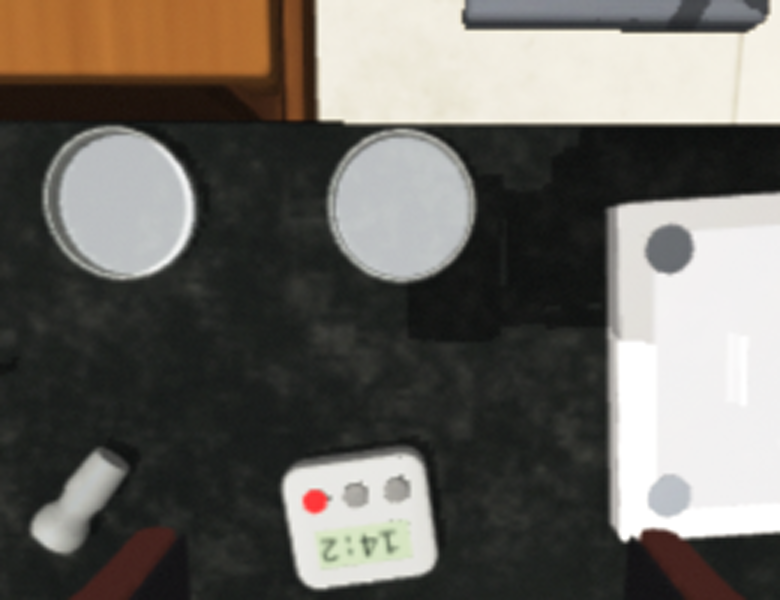

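```bash
python3 - <<'E'
import pickle
from h import *
p,d,c=pickle.load(open('pics/w4.pkl','rb'))
f=lambda a,b:(120+a/3,40+b/3)
print(world(c,*f(401.5,205.5),z=.013).round(4))
print([world(c,*f(*q),z=.013).round(4)[:2] for q in [(328,205),(475,205),(401,129),(401,282)]])
print(world(c,*f(118,203),z=.010).round(4))
T,M,o=tool();print(M.round(3))
E
```

```text
[ 0.4191 -0.2467  0.013 ]
[array([ 0.4191, -0.2769]), array([ 0.4188, -0.2164]), array([ 0.3895, -0.247 ]), array([ 0.45  , -0.2467])]
[ 0.4186 -0.3642  0.01  ]
[[-0.01  -0.006  1.   ]
 [-0.003  1.     0.006]
 [-1.    -0.003 -0.01 ]]
```

```bash
python3 -m handwheel '[[0.0878,[0.02,-0.0015,-0.0395],0.006],[0.0878,[0.02,-0.0015,-0.0395],0],[0.0878,[0.035,0,0],0],[0.0878,[0.035,0,0],0],[0.0878,[0.035,0,0],0],[0.0878,[0,0,0],0],[0.0878,[0,0,0],0]]'
python3 snap.py w5
```

```text
time: 3.97
tool_pos: [0.4265, -0.233, 0.0526]
orientation: [-0.018, 1.574, 0.012]
ft_force: [0.2, -1.2, 1.1]
width: 0.0877
3.9667 [ 0.4265 -0.233   0.0526] [-0.0185  1.5741  0.0124] [ 0.2 -1.2  1.1] 0.0877
```

View pics/w5.png

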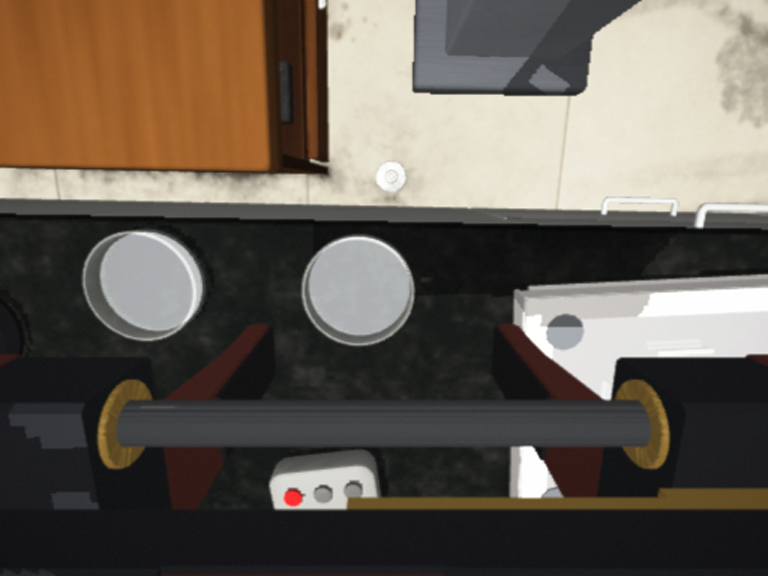

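```bash
python3 - <<'E'
import pickle
from h import *
p,d,c=pickle.load(open('pics/w5.pkl','rb'))
f=lambda a,b:(a/1.5,b/1.5)
print(world(c,*f(358,291),z=.012).round(4))
T,M,o=tool();print(M.round(3))
E
python3 -m handwheel '[[0.0878,[0,-0.007,-0.004],0.015],[0.0878,[0,-0.007,-0.004],0.005],[0.0878,[0,0,0],0],[0.0878,[0,0,0],0]]'
```

```text
[ 0.419  -0.2471  0.012 ]
[[-0.003 -0.02   1.   ]
 [-0.004  1.     0.02 ]
 [-1.    -0.004 -0.004]]
time: 4.35
tool_pos: [0.4226, -0.2486, 0.0592]
orientation: [-0.008, 1.566, -0.006]
ft_force: [-1.1, -0.1, 0.6]
width: 0.0881
```

```bash
python3 -m handwheel '[[0.0878,[0.02,0.001,-0.002],0],[0.0878,[0.015,0,-0.001],0],[0.0878,[0.01,0,0],0],[0.0878,[0.004,0,0],0],[0.0878,[0,0,0],0],[0.0878,[0,0,0],0]]'
```

```text
time: 4.85
tool_pos: [0.4243, -0.2526, 0.0142]
orientation: [-0.011, 1.555, -0.014]
ft_force: [0.2, -0.1, -0.1]
width: 0.0878
```

```bash
python3 -m handwheel '[[0.0878,[0,0.004,-0.005],0],[0.0878,[0,0,0],0],[0.0878,[0,0,0],0]]'; python3 -m handwheel '[[0.0878,[0.006,0,0],0],[0.0878,[0.003,0,0],0],[0.0878,[0,0,0],0]]'; python3 snap.py w6
```

```text
time: 5.1
tool_pos: [0.4196, -0.2487, 0.0154]
orientation: [-0.011, 1.553, -0.015]
ft_force: [-0.2, -0.2, 0.5]
width: 0.088
time: 5.35
tool_pos: [0.4204, -0.249, 0.0066]
orientation: [-0.012, 1.551, -0.015]
ft_force: [0.1, 0.4, 0.1]
width: 0.0876
5.35 [ 0.4204 -0.249   0.0066] [-0.0125  1.5513 -0.0154] [0.1 0.4 0.1] 0.0876
```

View pics/w6.png

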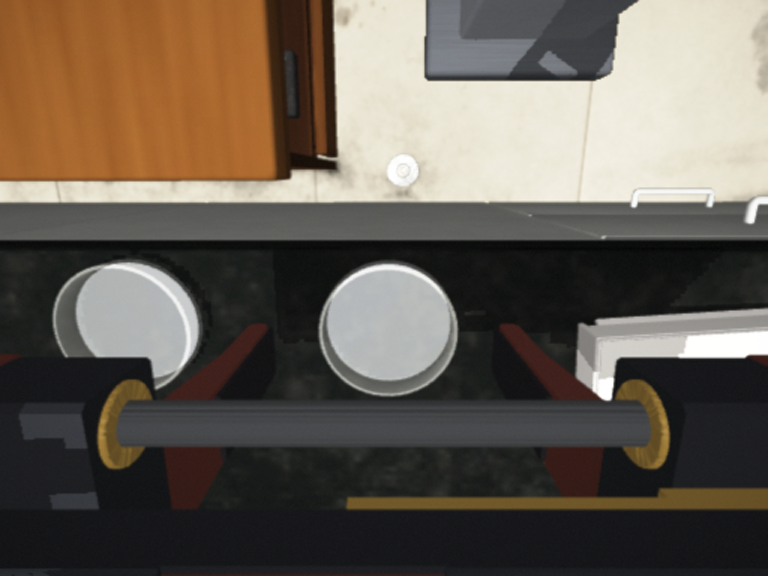

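```bash
python3 - <<'E'
import pickle
from h import *
p,d,c=pickle.load(open('pics/w6.pkl','rb'))
f=lambda a,b:(a/1.5,b/1.5)
print(world(c,*f(388,329),z=.014).round(4),[world(c,*f(*q),z=.014).round(4)[:2] for q in [(388,262),(388,395),(319,329),(457,329)]])
T,M,o=tool();print(M.round(3))
E
```

```text
[ 0.4172 -0.2471  0.014 ] [array([ 0.3878, -0.2471]), array([ 0.4489, -0.2471]), array([ 0.4174, -0.277 ]), array([ 0.4171, -0.2174])]
[[ 0.019  0.002  1.   ]
 [-0.018  1.    -0.002]
 [-1.    -0.018  0.019]]
```

```bash
python3 -m handwheel '[[0.0878,[0.004,0.0015,-0.0015],0],[0.0878,[0,0,0],0]]'; python3 -m handwheel '[[0.04,[0,0,0],0],[0.04,[0,0,0],0],[0.04,[0,0,0],0],[0.04,[0,0,0],0],[0.04,[0,0,0],0]]'
```

```text
time: 5.57
tool_pos: [0.4189, -0.2476, 0.0022]
orientation: [-0.012, 1.551, -0.015]
ft_force: [0.0, -0.1, 0.5]
width: 0.0875
time: 5.98
tool_pos: [0.4188, -0.2474, 0.0019]
orientation: [-0.012, 1.552, -0.015]
ft_force: [0.2, -0.5, 0.6]
width: 0.0579
```

```bash
python3 snap.py w7; python3 crop.py w7 150 150 370 290 3.5 w7c
```

```text
5.9833 [ 0.4188 -0.2474  0.0019] [-0.0122  1.5519 -0.0151] [ 0.2 -0.5  0.6] 0.0579
```

View pics/w7c.png

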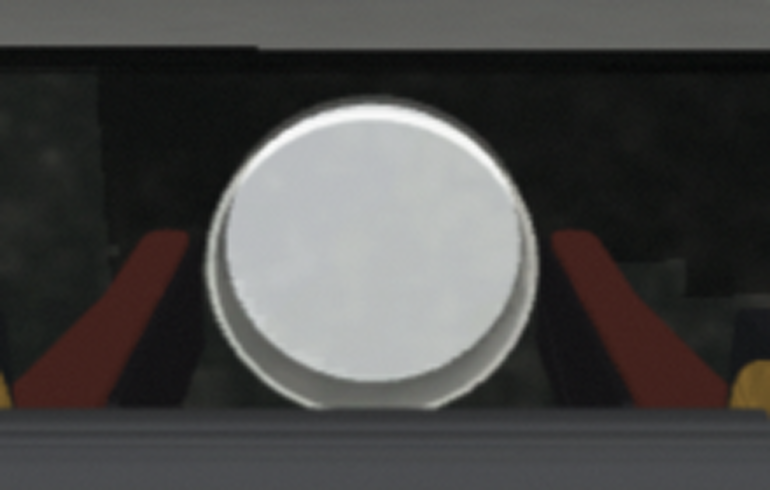

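```bash
python3 -m handwheel '[[0.04,[-0.01,0,0],0],[0.04,[-0.02,0,0],0],[0.04,[-0.03,0,0],0],[0.04,[-0.03,0,0],0],[0.04,[-0.025,0.01,0],0],[0.04,[-0.01,0.02,0.003],0],[0.04,[0,0.03,0.004],0],[0.04,[0,0.03,0.004],0],[0.04,[0,0.03,0.004],0],[0.04,[0,0.03,0.004],0],[0.04,[0,0.03,0.004],0]]'
```

```text
time: 6.95
tool_pos: [0.4421, -0.0637, 0.139]
orientation: [-0.007, 1.542, -0.025]
ft_force: [0.4, 0.1, 0.1]
width: 0.0399
```

```bash
python3 snap.py w8; python3 - <<'E'
from h import *
import pickle
p,d=camera('top');c=calibration('top')
pickle.dump((p,d,c),open('pics/t8.pkl','wb'))
cv2.imwrite('pics/t8.png',cv2.resize(p[150:250,80:400,::-1],None,fx=2.5,fy=2.5,interpolation=cv2.INTER_CUBIC))
E
```

```text
6.95 [ 0.4421 -0.0637  0.139 ] [-0.0065  1.5424 -0.0248] [0.4 0.1 0.1] 0.0399
```

View pics/w8.png

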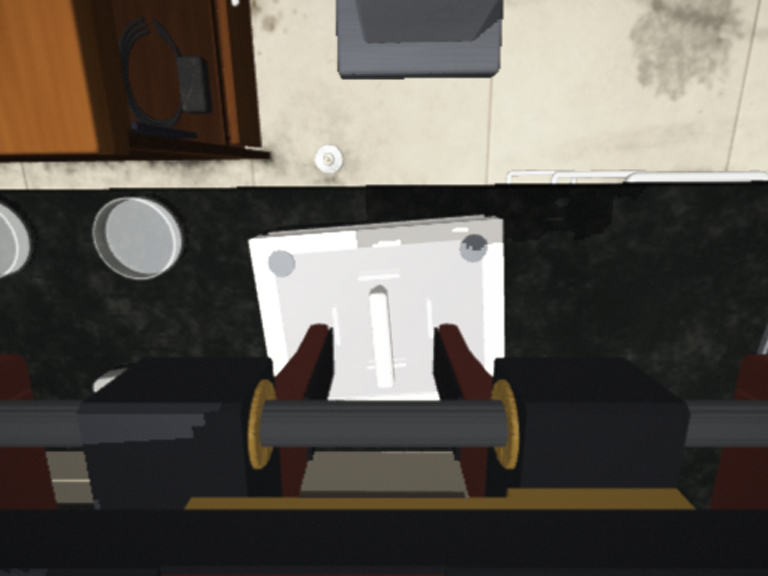

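View pics/t8.png

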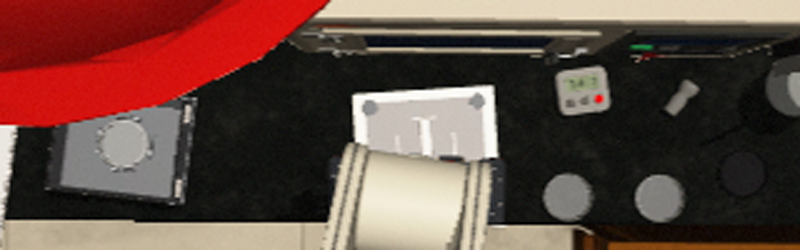

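```bash
python3 -m handwheel '[[0.0878,[0,-0.01,-0.002],0]]';python3 -m handwheel '[[0.0878,[0,-0.03,-0.004],0],[0.0878,[0,-0.03,-0.004],0]]'; python3 -m handwheel '[[0.0878,[0,-0.03,-0.003],0]]';python3 -m handwheel '[[0.0878,[0,-0.03,-0.003],0],[0.0878,[0,-0.02,-0.003],0],[0.0878,[0,-0.02,-0.003],0],[0.0878,[0,0,0],0],[0.0878,[0,0,0],0]]'
python3 snap.py w9;python3 crop.py w9 120 90 380 270 3 w9c
python3 - <<'E'
from h import *
T,M,o=tool();print(M.round(3))
E
```

```text
time: 7.13
tool_pos: [0.4405, -0.0706, 0.1395]
orientation: [-0.013, 1.542, -0.018]
ft_force: [0.5, -0.9, 0.0]
width: 0.0437
time: 7.3
tool_pos: [0.432, -0.1309, 0.1415]
orientation: [-0.018, 1.541, -0.012]
ft_force: [0.3, -0.1, 0.7]
width: 0.0566
time: 7.38
tool_pos: [0.4283, -0.1629, 0.1424]
orientation: [-0.019, 1.541, -0.012]
ft_force: [1.1, -0.1, 0.5]
width: 0.0634
time: 7.8
tool_pos: [0.4141, -0.2491, 0.1459]
orientation: [-0.013, 1.539, -0.024]
ft_force: [0.2, -0.2, 0.5]
width: 0.0879
7.8 [ 0.4141 -0.2491  0.1459] [-0.0127  1.5393 -0.0238] [ 0.2 -0.2  0.5] 0.0879
[[ 0.031  0.007  0.999]
 [-0.024  1.    -0.006]
 [-0.999 -0.024  0.032]]
```

View pics/w9c.png

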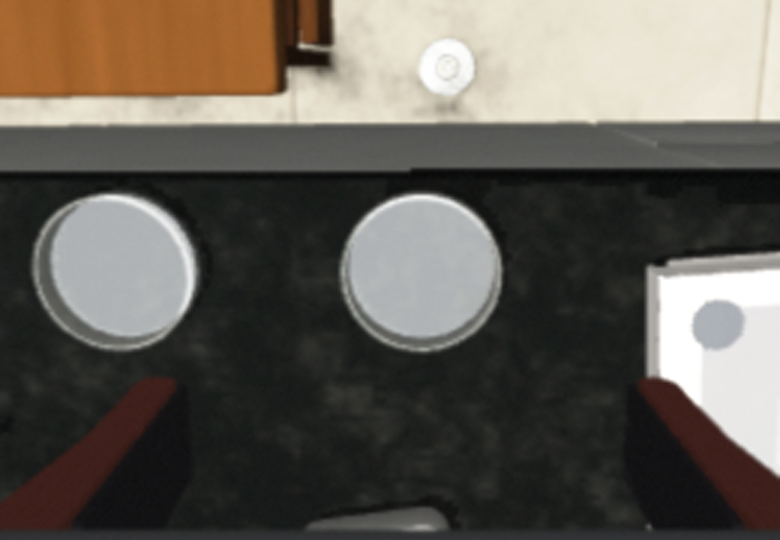

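```bash
python3 -m handwheel '[[0.075,[0,0,0.03],0],[0.075,[0,0,0.03],0],[0.075,[0,0,0],0],[0.075,[0,0,0],0]]'; python3 -m handwheel '[[0.075,[0,0,-0.02],0],[0.075,[0,0,-0.02],0],[0.075,[0,0,-0.02],0],[0.075,[0,0,0],0],[0.075,[0,0,0],0]]'
python3 - <<'E'
from h import *
import pickle
T,M,o=tool();print(M.round(3))
p,d,c=pickle.load(open('pics/w9.pkl','rb'))
f=lambda a,b:(120+a/3,90+b/3)
P=[world(c,*f(*q),z=.014).round(4)[:2] for q in [(341,270),(502,270),(420,193),(420,351)]];print(P)
P=[world(c,*f(*q),z=.014).round(4)[:2] for q in [(32,270),(190,270),(115,195),(115,351)]];print(P)
E
```

```text
time: 8.18
tool_pos: [0.4733, -0.2475, 0.1477]
orientation: [-0.011, 1.542, -0.023]
ft_force: [-1.1, -1.0, -0.4]
width: 0.075
time: 8.6
tool_pos: [0.4081, -0.2426, 0.145]
orientation: [-0.014, 1.545, -0.017]
ft_force: [0.3, -0.3, 0.2]
width: 0.0749
[[ 0.026  0.002  1.   ]
 [-0.02   1.    -0.002]
 [-0.999 -0.019  0.026]]
[array([ 0.4176, -0.2768]), array([ 0.4177, -0.2166]), array([ 0.3888, -0.2471]), array([ 0.4496, -0.2473])]
[array([ 0.4173, -0.3938]), array([ 0.4175, -0.3337]), array([ 0.3891, -0.3593]), array([ 0.4496, -0.3654])]
```

```bash
python3 -m handwheel '[[0.075,[0.015,0,0.004],0],[0.075,[0.025,-0.001,0.004],0],[0.075,[0.025,0,0],0],[0.075,[0.025,0,0],0],[0.075,[0.02,0,0],0],[0.075,[0.012,0,0],0],[0.075,[0,0,0],0],[0.075,[0,0,0],0]]'; python3 - <<'E'
from h import *
T,M,o=tool();print(M.round(3))
E
```

```text
time: 9.27
tool_pos: [0.4262, -0.2464, 0.0211]
orientation: [-0.019, 1.537, -0.018]
ft_force: [0.3, 0.1, 0.1]
width: 0.0749
[[ 0.034  0.     0.999]
 [-0.024  1.     0.001]
 [-0.999 -0.024  0.034]]
```

```bash
python3 -m handwheel '[[0.075,[0.005,0,-0.005],0],[0.075,[0.006,0,-0.0025],0],[0.075,[0.005,0,0],0],[0.075,[0.002,0,0],0],[0.04,[0,0,0],0],[0.04,[0,0,0],0]]'; python3 -m handwheel '[[0.04,[0,0,0],0],[0.04,[0,0,0],0],[0.04,[0,0,0],0]]'
```

```text
time: 9.77
tool_pos: [0.4211, -0.2479, 0.0043]
orientation: [-0.022, 1.532, -0.02]
ft_force: [-0.4, 0.2, -0.3]
width: 0.0651
time: 10.02
tool_pos: [0.4216, -0.2483, 0.005]
orientation: [-0.022, 1.531, -0.021]
ft_force: [-1.2, -0.3, -0.0]
width: 0.0454
```

```bash
python3 snap.py w10; python3 snap.py s10 scene; python3 crop.py w10 150 150 370 290 3.5 w10c; python3 crop.py s10 200 200 350 310 5 s10c
```

```text
10.0167 [ 0.4216 -0.2483  0.005 ] [-0.022   1.5306 -0.0211] [-1.2 -0.3 -0. ] 0.0454
10.0667 [ 0.4217 -0.2483  0.005 ] [-0.0221  1.5305 -0.021 ] [-0.3 -0.2  0.7] 0.0421
```

View pics/w10c.png

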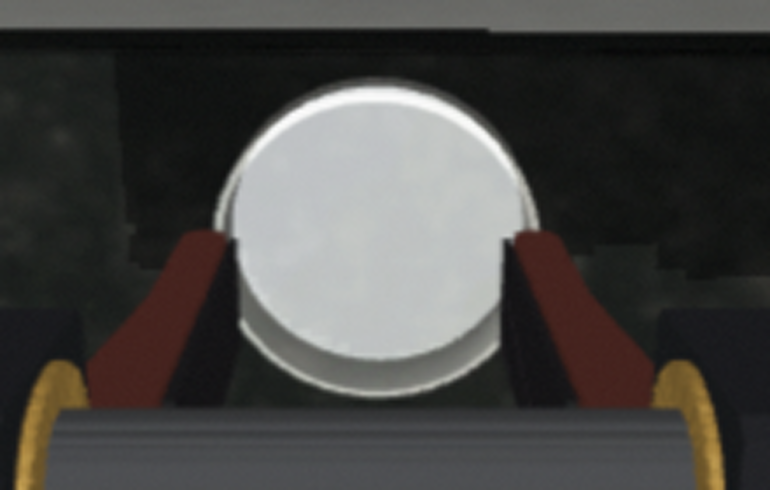

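View pics/s10c.png

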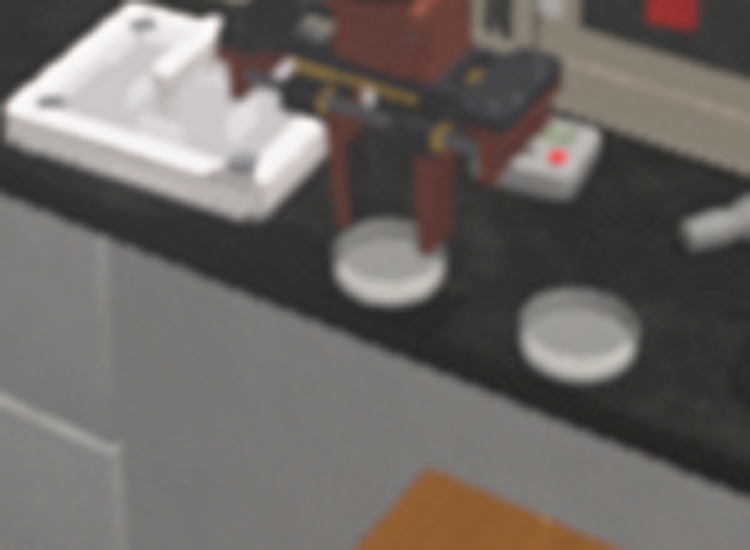

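```bash
python3 - <<'E'
from h import *
import pickle
for n,pts,f in [('w10',[(205,240),(215,236),(540,238),(232,245)],lambda a,b:(150+a/3.5,150+b/3.5)),('w9',[(155,384),(165,384),(660,384)],lambda a,b:(120+a/3,90+b/3)),('w7',[(165,240),(180,240),(580,240)],lambda a,b:(150+a/3.5,150+b/3.5))]:
    p,d,c=pickle.load(open(f'pics/{n}.pkl','rb'))
    for q in pts:
        u,v=map(lambda t:int(round(t)),f(*q)); print(n,u,v,d[v,u],world(c,u,v,d=d[v,u]).round(4))
T,M,o=tool();print(M.round(3),o['tool_pos'],o['width'])
E
```

```text
w10 209 219 0.16388303 [ 0.4102 -0.2744  0.033 ]
w10 211 217 0.16693579 [ 0.4102 -0.2738  0.0298]
w10 304 218 0.16505454 [ 0.4101 -0.2199  0.0303]
w10 216 220 0.1662391 [ 0.4116 -0.2708  0.0309]
w9 172 218 0.16493152 [ 0.4024 -0.2967  0.1733]
w9 175 218 0.16430742 [ 0.4022 -0.2948  0.1739]
w9 340 218 0.16622286 [ 0.4036 -0.1996  0.1699]
w7 197 219 0.16314739 [ 0.4076 -0.2805  0.0307]
w7 201 219 0.16487378 [ 0.4082 -0.2786  0.0291]
w7 316 219 0.16397956 [ 0.408  -0.2125  0.0288]
[[ 0.04  -0.     0.999]
 [-0.028  1.     0.001]
 [-0.999 -0.028  0.04 ]] [ 0.42162535 -0.24826798  0.00496953] 0.040931549051682364
```

```bash
python3 -m handwheel '[[0.08,[-0.004,0.001,-0.003],0],[0.08,[0,0,0],0],[0.08,[0,0,0],0],[0.08,[0,0,0],0],[0.08,[0,0,0],0],[0.08,[0,0,0],0],[0.08,[0,0,0],0]]'; python3 -m handwheel '[[0.08,[0.004,0,0],0],[0.08,[0.003,0,0],0],[0.08,[0,0,0],0]]'; python3 snap.py w11;python3 crop.py w11 140 150 380 290 3.2 w11c;python3 - <<'E'
from h import *
import pickle
p,d,c=pickle.load(open('pics/w11.pkl','rb'))
print('dish floor',[world(c,u,v,d=d[v,u]).round(4) for u,v in[(258,200),(258,210)]],'bench',world(c,190,180,d=d[180,190]).round(4),world(c,320,180,d=d[180,320]).round(4))
for v in range(210,226): print(v,[d[v,u].round(3) for u in range(172,190,2)])
E
```

```text
time: 10.7
tool_pos: [0.4182, -0.2471, 0.0096]
orientation: [-0.022, 1.53, -0.021]
ft_force: [0.4, 0.4, 0.5]
width: 0.0796
time: 10.95
tool_pos: [0.4187, -0.2474, 0.002]
orientation: [-0.023, 1.53, -0.021]
ft_force: [-0.4, -0.6, 0.3]
width: 0.0801
10.95 [ 0.4187 -0.2474  0.002 ] [-0.0225  1.5298 -0.0214] [-0.4 -0.6  0.3] 0.0801
dish floor [array([ 0.4047, -0.2459,  0.0016]), array([ 0.4119, -0.2459,  0.0011])] bench [ 0.3919 -0.291  -0.0005] [ 0.3914 -0.2055 -0.0006]
210 [np.float32(0.195), np.float32(0.196), np.float32(0.196), np.float32(0.195), np.float32(0.196), np.float32(0.195), np.float32(0.195), np.float32(0.195), np.float32(0.194)]
211 [np.float32(0.195), np.float32(0.196), np.float32(0.195), np.float32(0.196), np.float32(0.197), np.float32(0.196), np.float32(0.195), np.float32(0.195), np.float32(0.195)]
212 [np.float32(0.196), np.float32(0.195), np.float32(0.196), np.float32(0.196), np.float32(0.196), np.float32(0.196), np.float32(0.195), np.float32(0.195), np.float32(0.196)]
213 [np.float32(0.197), np.float32(0.195), np.float32(0.198), np.float32(0.197), np.float32(0.195), 
[... 1470 characters left out ...]
17)]
222 [np.float32(0.158), np.float32(0.159), np.float32(0.16), np.float32(0.158), np.float32(0.159), np.float32(0.161), np.float32(0.162), np.float32(0.165), np.float32(0.17)]
223 [np.float32(0.158), np.float32(0.158), np.float32(0.156), np.float32(0.158), np.float32(0.158), np.float32(0.162), np.float32(0.162), np.float32(0.165), np.float32(0.17)]
224 [np.float32(0.156), np.float32(0.156), np.float32(0.157), np.float32(0.156), np.float32(0.157), np.float32(0.16), np.float32(0.16), np.float32(0.165), np.float32(0.17)]
225 [np.float32(0.155), np.float32(0.153), np.float32(0.155), np.float32(0.154), np.float32(0.157), np.float32(0.159), np.float32(0.16), np.float32(0.166), np.float32(0.17)]
```

View pics/w11c.png

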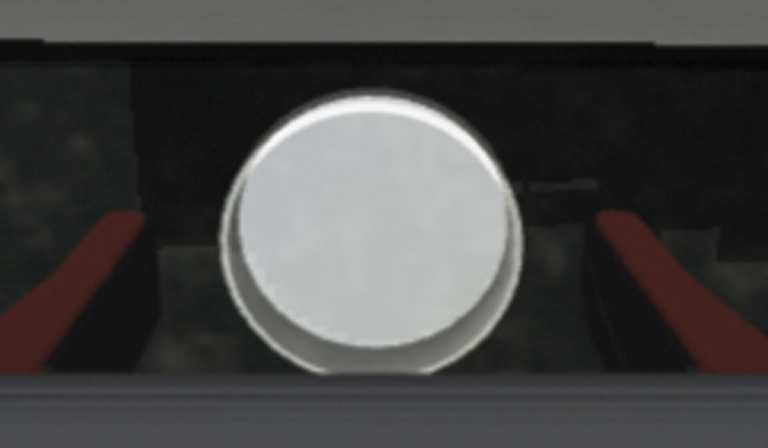

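```bash
python3 -m handwheel '[[0.08,[0.006,0,0],0],[0.08,[0.006,0,0],0],[0.08,[0,0,0],0]]';python3 -m handwheel '[[0.08,[0.004,0,0],0],[0.08,[0.003,0,0],0],[0.08,[0,0,0],0]]'
```

```text
time: 11.25
tool_pos: [0.4194, -0.2478, -0.011]
orientation: [-0.023, 1.53, -0.021]
ft_force: [-0.2, -0.1, -0.3]
width: 0.0796
time: 11.5
tool_pos: [0.4193, -0.2478, -0.0194]
orientation: [-0.022, 1.531, -0.021]
ft_force: [-0.0, -0.3, -0.4]
width: 0.0802
```

```bash
python3 -m handwheel '[[0.08,[0.002,0.0005,0],0],[0.05,[0,0,0],0],[0.05,[0,0,0],0],[0.05,[0,0,0],0],[0.05,[0,0,0],0],[0.05,[0,0,0],0],[0.05,[0,0,0],0]]'; python3 snap.py w12;python3 crop.py w12 140 150 380 290 3.2 w12c
```

```text
time: 12.08
tool_pos: [0.42, -0.2478, -0.019]
orientation: [-0.023, 1.53, -0.021]
ft_force: [-0.9, -0.1, 2.9]
width: 0.0587
12.0833 [ 0.42   -0.2478 -0.019 ] [-0.0225  1.5296 -0.0215] [-0.9 -0.1  2.9] 0.0587
```

View pics/w12c.png

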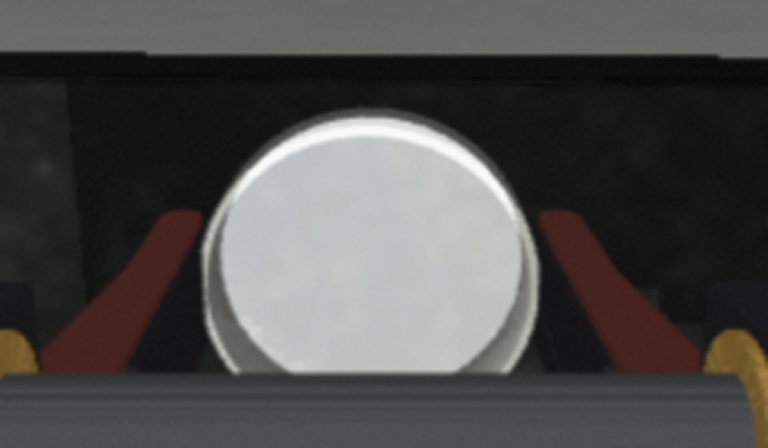

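```bash
python3 -m handwheel '[[0.05,[0,0,0],0],[0.05,[-0.006,0,0],0],[0.05,[-0.01,0,0],0],[0.05,[-0.01,0,0],0],[0.05,[0,0,0],0]]'; python3 snap.py w13;python3 crop.py w13 140 150 380 290 3.2 w13c
```

```text
time: 12.55
tool_pos: [0.4182, -0.2467, 0.0086]
orientation: [-0.022, 1.531, -0.021]
ft_force: [-0.5, 0.1, -0.1]
width: 0.0585
12.55 [ 0.4182 -0.2467  0.0086] [-0.0217  1.5314 -0.0206] [-0.5  0.1 -0.1] 0.0585
```

View pics/w13c.png

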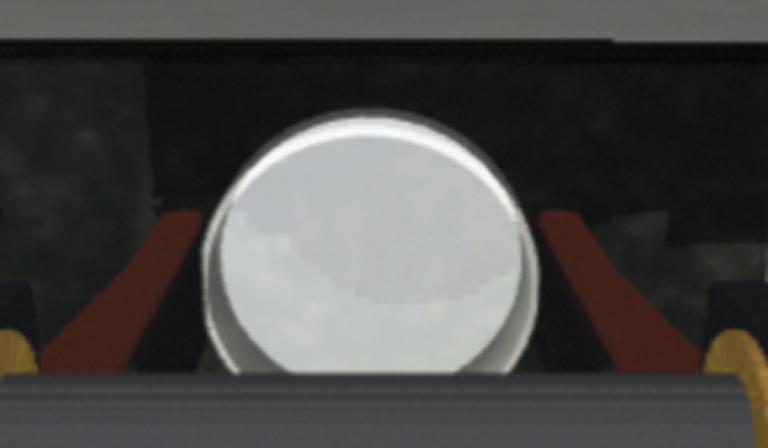

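```bash
python3 -m handwheel '[[0.05,[-0.015,0,0],0],[0.05,[-0.02,0,0],0],[0.05,[-0.02,0.015,0],0],[0.05,[-0.012,0.025,0.004],0],[0.05,[0,0.033,0.005],0],[0.05,[0,0.035,0.006],0],[0.05,[0,0.035,0.006],0],[0.05,[0,0.035,0.006],0],[0.05,[0,0.035,0.006],0],[0.05,[0,0.035,0.006],0],[0.05,[0,0.035,0.006],0],[0.05,[0,0.035,0.006],0]]'; python3 - <<'E'
from h import *
T,M,o=tool();print(M.round(3))
E
```

```text
time: 13.6
tool_pos: [0.4709, 0.0798, 0.0749]
orientation: [-0.014, 1.521, -0.033]
ft_force: [1.4, -0.2, 0.2]
width: 0.0586
[[ 0.05   0.013  0.999]
 [-0.03   0.999 -0.011]
 [-0.998 -0.03   0.05 ]]
```

```bash
python3 -m handwheel '[[0.05,[0,0.035,0.001],0],[0.05,[0,0.035,0.001],0],[0.05,[0,0.035,0.001],0],[0.05,[0,0.035,0.001],0],[0.05,[0,0.035,0.001],0],[0.05,[0,0.03,0.001],0],[0.05,[0,0.015,0],0],[0.05,[0,0,0],0],[0.05,[0,0,0],0]]'; python3 snap.py w14; python3 - <<'E'
from h import *
T,M,o=tool();print(M.round(3))
E
```

```text
time: 14.35
tool_pos: [0.479, 0.3196, 0.0696]
orientation: [-0.018, 1.515, -0.023]
ft_force: [-0.3, 0.1, 0.4]
width: 0.0589
14.35 [0.479  0.3196 0.0696] [-0.0181  1.5151 -0.0231] [-0.3  0.1  0.4] 0.0589
[[ 0.055  0.005  0.998]
 [-0.026  1.    -0.003]
 [-0.998 -0.026  0.056]]
```

View pics/w14.png

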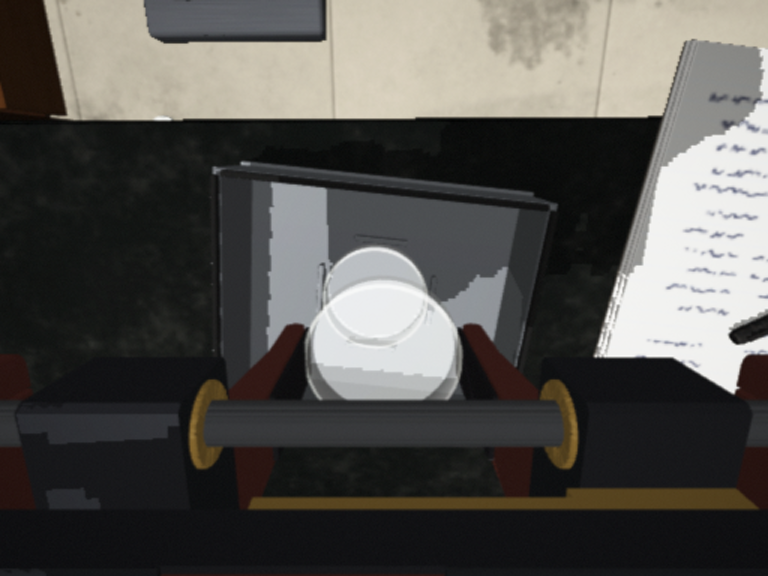

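```bash
python3 crop.py w14 130 90 390 280 3 w14c; python3 -m handwheel '[[0.05,[0,-0.005,0.001],0],[0.05,[0.01,0,0],0],[0.05,[0.012,0,0],0],[0.05,[0.012,0,0],0],[0.05,[0.008,0,0],0],[0.05,[0,0,0],0],[0.05,[0,0,0],0]]'; python3 snap.py w15; python3 crop.py w15 130 90 390 280 3 w15c; python3 - <<'E'
from h import *
T,M,o=tool();print(M.round(3))
E
```

```text
time: 14.98
tool_pos: [0.4818, 0.3054, 0.0223]
orientation: [-0.015, 1.519, -0.031]
ft_force: [0.8, 0.1, 0.2]
width: 0.0586
14.9833 [0.4818 0.3054 0.0223] [-0.0147  1.5188 -0.0312] [0.8 0.1 0.2] 0.0586
[[ 0.051  0.011  0.999]
 [-0.03   1.    -0.01 ]
 [-0.998 -0.029  0.052]]
```

View pics/w14c.png

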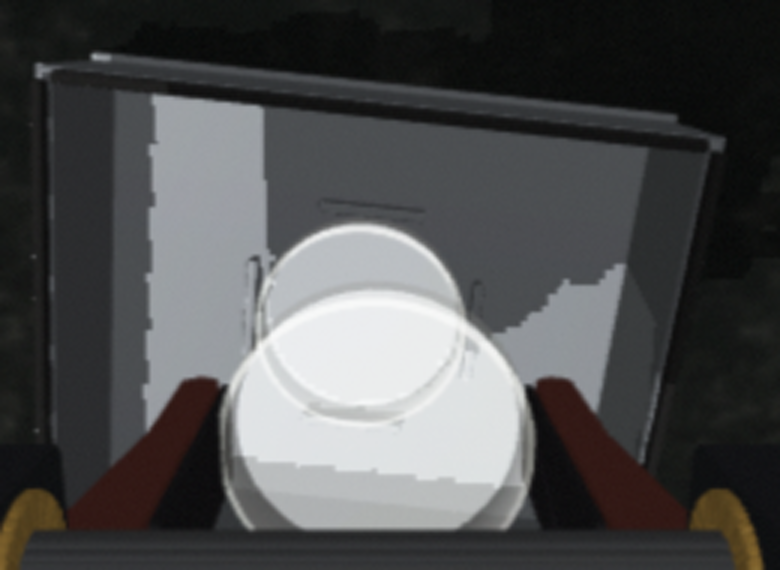

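View pics/w15c.png

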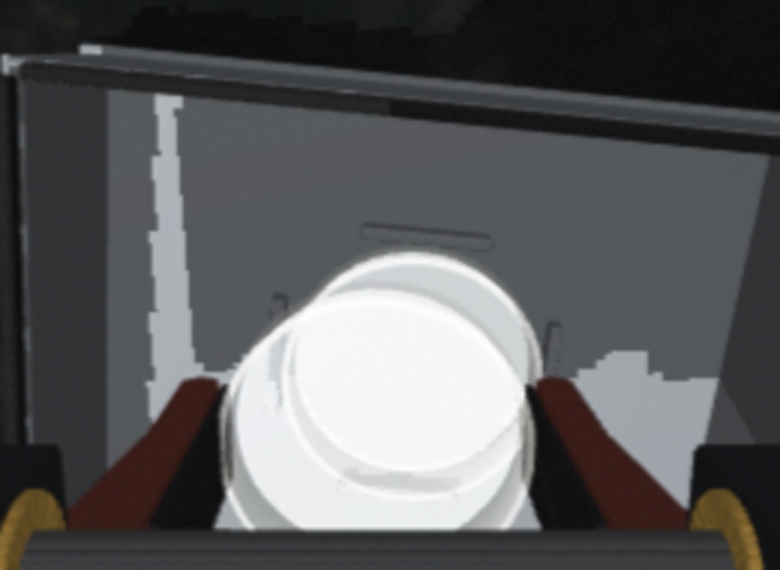

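```bash
python3 - <<'E'
from h import *
import pickle
f=lambda a,b:(130+a/3,90+b/3)
for n,pts in [('w14',[(258,320),(465,320),(362,222),(362,423)]),('w15',[(283,374),(541,374),(412,251),(412,497)])]:
    p,d,c=pickle.load(open(f'pics/{n}.pkl','rb'))
    P=np.array([world(c,*f(*q),z=.018)[:2] for q in pts]);print(n,P.round(4).tolist(),'ctr',((P[2,0]+P[3,0])/2).round(4),((P[0,1]+P[1,1])/2).round(4))
c=pickle.load(open('pics/w15.pkl','rb'))[2]
for z in (.041,.055): print('held',z,[world(c,*f(*q),z=z).round(4).tolist() for q in [(222,430),(534,430),(378,290)]])
E
```

```text
w14 [[0.4794, 0.2845], [0.4792, 0.343], [0.4512, 0.3142], [0.5111, 0.3137]] ctr 0.4812 0.3137
w15 [[0.4797, 0.2836], [0.4797, 0.3426], [0.4509, 0.3132], [0.5113, 0.3133]] ctr 0.4811 0.3131
held 0.041 [[0.4831, 0.2739, 0.041], [0.4829, 0.3378, 0.041], [0.4532, 0.3064, 0.041]]
held 0.055 [[0.4765, 0.2772, 0.055], [0.4764, 0.3355, 0.055], [0.4493, 0.3068, 0.055]]
```

```bash
python3 -m handwheel '[[0.05,[0,0.005,0],0],[0.05,[0.003,0.003,0],0],[0.05,[0.006,0,0],0],[0.05,[0.005,0,0],0],[0.05,[0,0,0],0],[0.05,[0,0,0],0]]'; python3 - <<'E'
from h import *
T,M,o=tool();print(M.round(3), T-M[:,0]*.026)
E
```

```text
time: 15.53
tool_pos: [0.4834, 0.3151, 0.0077]
orientation: [-0.014, 1.517, -0.029]
ft_force: [-0.8, -0.8, -0.1]
width: 0.0588
[[ 0.054  0.01   0.999]
 [-0.028  1.    -0.009]
 [-0.998 -0.028  0.054]] [0.48203662 0.31587191 0.03370209]
```

```bash
python3 -m handwheel '[[0.05,[0.003,-0.0022,-0.0015],0],[0.05,[0.002,0,0],0],[0.05,[0,0,0],0]]'; python3 snap.py w16; python3 crop.py w16 130 90 390 280 3 w16c; python3 - <<'E'
from h import *
T,M,o=tool();print(M.round(3), T-M[:,0]*.026)
E
```

```text
time: 15.78
tool_pos: [0.482, 0.3126, 0.0023]
orientation: [-0.015, 1.517, -0.029]
ft_force: [-0.6, 0.2, -1.3]
width: 0.0588
15.7833 [0.482  0.3126 0.0023] [-0.0145  1.5167 -0.0291] [-0.6  0.2 -1.3] 0.0588
[[ 0.054  0.01   0.999]
 [-0.028  1.    -0.009]
 [-0.998 -0.028  0.054]] [0.48052676 0.31330656 0.02838602]
```

View pics/w16c.png

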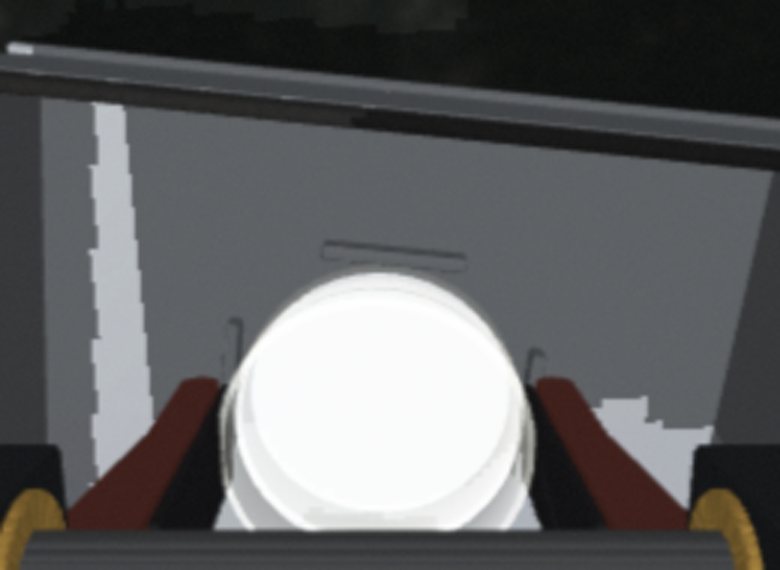

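```bash
python3 -m handwheel '[[0.05,[0.002,0,0.0004],0],[0.05,[0,0,0],0]]';python3 -m handwheel '[[0.05,[0.0012,0,0],0],[0.05,[0,0,0],0]]'
```

```text
time: 16.0
tool_pos: [0.4826, 0.3125, 0.0005]
orientation: [-0.014, 1.517, -0.029]
ft_force: [0.8, 0.1, -0.7]
width: 0.0586
time: 16.17
tool_pos: [0.483, 0.3125, -0.0005]
orientation: [-0.014, 1.516, -0.029]
ft_force: [0.3, -0.1, 0.8]
width: 0.0583
```

```bash
python3 -m handwheel '[[0.05,[0.001,0,0],0],[0.05,[0,0,0],0]]'; python3 -m handwheel '[[0.05,[0.0008,0,0],0],[0.05,[0,0,0],0]]'
```

```text
time: 16.33
tool_pos: [0.4831, 0.3125, -0.0005]
orientation: [-0.014, 1.516, -0.029]
ft_force: [-1.1, -0.0, 0.2]
width: 0.0584
time: 16.5
tool_pos: [0.4833, 0.3126, -0.0005]
orientation: [-0.014, 1.516, -0.029]
ft_force: [-0.4, -1.1, 1.0]
width: 0.0587
```

```bash
python3 -m handwheel '[[0.05,[0.0025,0,0],0],[0.05,[0.0025,0,0],0]]'; python3 -m handwheel '[[0.05,[0,0,0],0]]'
```

```text
time: 16.67
tool_pos: [0.4838, 0.3127, -0.0018]
orientation: [-0.014, 1.515, -0.029]
ft_force: [-12.7, -5.5, 40.4]
width: 0.0586
time: 16.75
tool_pos: [0.4839, 0.3128, -0.0007]
orientation: [-0.014, 1.515, -0.029]
ft_force: [0.4, 0.1, -0.8]
width: 0.059
```

```bash
python3 -m handwheel '[[0.075,[0,0,0],0],[0.075,[0,0,0],0],[0.075,[0,0,0],0],[0.075,[0,0,0],0]]'; python3 -m handwheel '[[0.08,[-0.01,0,0],0],[0.08,[-0.02,0,0],0],[0.08,[-0.03,0,0.01],0],[0.08,[-0.03,0,0.02],0],[0.08,[-0.03,0,0.03],0],[0.08,[0,0,0.03],0],[0.08,[0,0,0],0],[0.08,[0,0,0],0]]'; python3 snap.py w17; python3 crop.py w17 130 60 390 260 3 w17c; python3 - <<'E'
from h import *
T,M,o=tool();print(M.round(3))
E
```

```text
time: 17.08
tool_pos: [0.4843, 0.3131, -0.0007]
orientation: [-0.013, 1.513, -0.028]
ft_force: [-0.7, -0.2, -0.4]
width: 0.075
time: 17.75
tool_pos: [0.5675, 0.3144, 0.1305]
orientation: [-0.017, 1.519, -0.03]
ft_force: [0.0, -0.2, -1.4]
width: 0.0797
17.75 [0.5675 0.3144 0.1305] [-0.0174  1.5188 -0.03  ] [ 0.  -0.2 -1.4] 0.0797
[[ 0.052  0.009  0.999]
 [-0.031  1.    -0.007]
 [-0.998 -0.03   0.052]]
```

View pics/w17c.png

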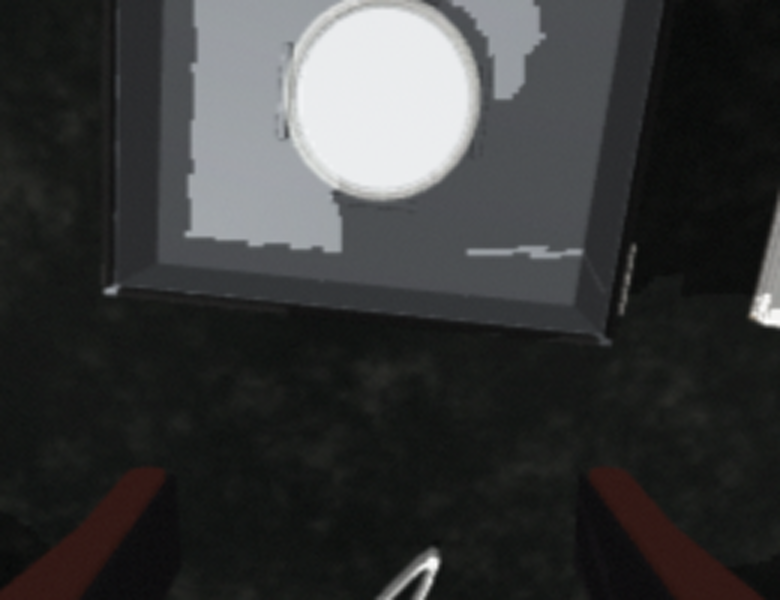

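```bash
python3 crop.py w17 200 30 320 150 6 w17d
```

```text
(no output)
```

View pics/w17d.png

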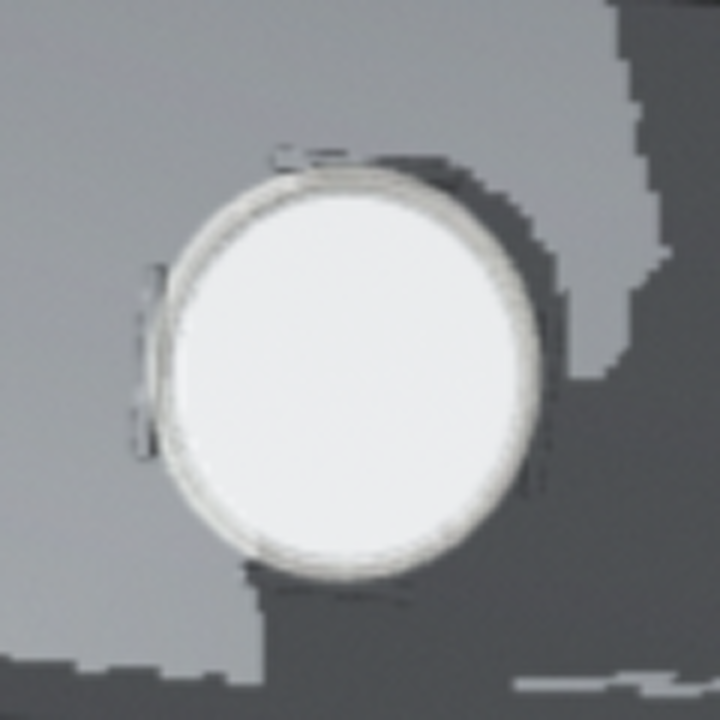

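```bash
python3 - <<'E'
from h import *
import pickle
f=lambda a,b:(200+a/6,30+b/6)
c=pickle.load(open('pics/w17.pkl','rb'))[2]
P=np.array([world(c,*f(*q),z=.032)[:2] for q in [(148,374),(543,374),(346,166),(346,582)]]);print(P.round(4).tolist(),((P[2,0]+P[3,0])/2).round(4),((P[0,1]+P[1,1])/2).round(4), world(c,200,250,z=0).round(3))
E
python3 -m handwheel '[[0.08,[0,0,-0.04],0],[0.08,[0,0,0.01],0]]'; python3 - <<'E'
from h import *
T,M,o=tool();print(T,M.round(3))
E
```

```text
[[0.4819, 0.2838], [0.4826, 0.3441], [0.4532, 0.3143], [0.5133, 0.3139]] 0.4832 0.314 [0.661 0.242 0.   ]
time: 17.97
tool_pos: [0.5295, 0.3111, 0.1244]
orientation: [-0.021, 1.529, -0.035]
ft_force: [-0.9, -0.5, -2.4]
width: 0.08
[0.529542   0.31108032 0.12437427] [[ 0.041  0.01   0.999]
 [-0.036  0.999 -0.008]
 [-0.998 -0.036  0.042]]
```

```bash
python3 -m handwheel '[[0.08,[0,-0.03,-0.03],0],[0.08,[0,-0.03,0.01],0],[0.08,[0,-0.03,-0.03],0],[0.08,[0,-0.03,0.02],0],[0.08,[0,-0.03,-0.03],0],[0.08,[0,-0.03,0.02],0],[0.08,[0,-0.03,-0.03],0],[0.08,[0,-0.03,0.02],0],[0.08,[0,-0.03,0],0]]'; python3 - <<'E'
from h import *
T,M,o=tool();print(T,M.round(3))
E
```

```text
time: 18.72
tool_pos: [0.4786, 0.0608, 0.1216]
orientation: [-0.044, 1.573, -0.031]
ft_force: [1.3, -0.1, 0.9]
width: 0.0796
[0.47861071 0.06081879 0.12161463] [[-0.002 -0.008  1.   ]
 [-0.048  0.999  0.008]
 [-0.999 -0.048 -0.003]]
```

```bash
python3 -m handwheel '[[0.08,[0,-0.04,0],0],[0.08,[0,0.01,0],0],[0.08,[0,-0.04,0],0],[0.08,[0,0.01,0],0],[0.08,[0,-0.04,0],0],[0.08,[0,0.01,0],0],[0.08,[0,0,0],0]]'; python3 - <<'E'
from h import *
T,M,o=tool();print(T,M.round(3))
E
```

```text
time: 19.3
tool_pos: [0.4653, -0.0294, 0.1202]
orientation: [-0.035, 1.592, -0.041]
ft_force: [1.0, -0.4, -0.0]
width: 0.0799
[ 0.46532352 -0.02938281  0.12021792] [[-0.021  0.003  1.   ]
 [-0.048  0.999 -0.004]
 [-0.999 -0.048 -0.021]]
```

```bash
python3 -m handwheel '[[0.08,[0,-0.03,-0.005],0.1],[0.08,[0,-0.03,-0.005],-0.1],[0.08,[0,-0.03,-0.005],0.1],[0.08,[0,-0.03,-0.005],-0.1],[0.08,[0,-0.03,-0.005],0],[0.08,[0,-0.03,-0.005],0]]'; python3 - <<'E'
from h import *
T,M,o=tool();print(T,M.round(3))
E
```

```text
time: 19.8
tool_pos: [0.4219, -0.2035, 0.1262]
orientation: [-0.04, 1.602, -0.03]
ft_force: [0.2, 0.4, 0.5]
width: 0.0801
[ 0.42190559 -0.20354911  0.12619068] [[-0.031 -0.007  0.999]
 [-0.045  0.999  0.006]
 [-0.999 -0.045 -0.031]]
```

```bash
python3 -m handwheel '[[0.08,[0.01,-0.035,0.001],0],[0.08,[0.01,-0.035,0.001],0],[0.08,[0.01,-0.035,0.001],0],[0.08,[0.01,-0.03,0.001],0],[0.08,[0.01,-0.012,0.001],0],[0.08,[0.01,0,0],0],[0.08,[0.005,0,0],0],[0.08,[0,0,0],0]]'; python3 snap.py w18; python3 crop.py w18 130 110 390 270 3 w18c; python3 - <<'E'
from h import *
T,M,o=tool();print(T,M.round(3))
E
```

```text
time: 20.47
tool_pos: [0.4218, -0.3533, 0.0616]
orientation: [-0.044, 1.609, -0.019]
ft_force: [-0.7, 0.2, 0.4]
width: 0.0798
20.4667 [ 0.4218 -0.3533  0.0616] [-0.0438  1.6087 -0.0193] [-0.7  0.2  0.4] 0.0798
[ 0.42179347 -0.35292902  0.06187348] [[-0.038 -0.017  0.999]
 [-0.04   0.999  0.015]
 [-0.998 -0.039 -0.039]]
```

View pics/w18c.png

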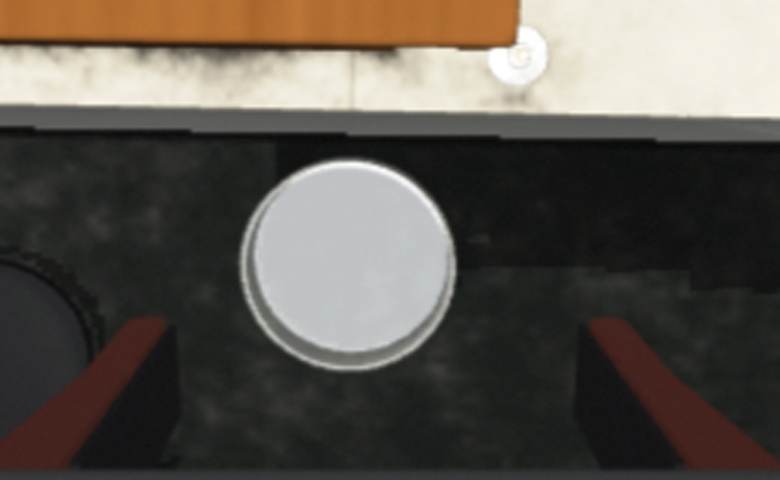

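```bash
python3 - <<'E'
from h import *
import pickle
f=lambda a,b:(130+a/3,110+b/3)
c=pickle.load(open('pics/w18.pkl','rb'))[2]
P=np.array([world(c,*f(*q),z=.014)[:2] for q in [(240,266),(456,266),(348,159),(348,371)]]);C=np.array([(P[2,0]+P[3,0])/2,(P[0,1]+P[1,1])/2]);print(P.round(4).tolist(),C.round(4))
T,M,o=tool()
L=M.T@(np.array([C[0],C[1],.007])-T);print('dish in tool',L.round(4),'want x=-.026')
E
```

```text
[[0.4192, -0.3937], [0.4177, -0.3334], [0.3886, -0.3637], [0.4493, -0.3631]] [ 0.4189 -0.3635]
dish in tool [ 0.0553 -0.0084 -0.0009] want x=-.026
```

```bash
cat > rel.py <<'E'
from h import *
import sys
X=np.array([float(t) for t in sys.argv[1:4]])
T,M,o=tool();print('in tool',(M.T@(X-T)).round(4),'M',M.round(3).tolist())
E
python3 -m handwheel '[[0.08,[0.015,-0.005,0],0],[0.08,[0.02,-0.0035,-0.001],0],[0.08,[0.018,0,0],0],[0.08,[0.01,0,0],0],[0.08,[0,0,0],0],[0.08,[0,0,0],0]]'; python3 rel.py .4189 -.3635 .007
```

```text
time: 21.02
tool_pos: [0.421, -0.3568, 0.0005]
orientation: [-0.052, 1.608, -0.011]
ft_force: [0.1, -1.0, 0.2]
width: 0.08
in tool [-0.0062 -0.0069 -0.0025] M [[-0.037, -0.027, 0.999], [-0.041, 0.999, 0.025], [-0.998, -0.04, -0.038]]
```

```bash
python3 -m handwheel '[[0.08,[0,-0.006,-0.002],0],[0.08,[0.005,-0.001,0],0],[0.08,[0.006,0,0],0],[0.08,[0.004,0,0],0],[0.08,[0,0,0],0]]'; python3 rel.py .4189 -.3635 .007
```

```text
time: 21.43
tool_pos: [0.4206, -0.3656, -0.0118]
orientation: [-0.056, 1.604, -0.013]
ft_force: [0.2, 0.3, 0.0]
width: 0.0799
in tool [-0.0188  0.0013 -0.0023] M [[-0.033, -0.028, 0.999], [-0.044, 0.999, 0.027], [-0.998, -0.043, -0.034]]
```

```bash
python3 -m handwheel '[[0.08,[0.003,0.0013,-0.002],0],[0.08,[0.003,0,0],0],[0.08,[0.001,0,0],0],[0.08,[0,0,0],0]]'; python3 rel.py .4189 -.3635 .007; python3 snap.py w19;python3 crop.py w19 140 150 380 290 3.2 w19c
```

```text
time: 21.77
tool_pos: [0.4185, -0.365, -0.019]
orientation: [-0.056, 1.603, -0.014]
ft_force: [0.2, 0.9, 4.7]
width: 0.0799
in tool [-0.026   0.0004 -0.0004] M [[-0.032, -0.028, 0.999], [-0.045, 0.999, 0.026], [-0.998, -0.044, -0.033]]
21.7667 [ 0.4185 -0.365  -0.019 ] [-0.056   1.6029 -0.0137] [0.2 0.9 4.7] 0.0799
```

View pics/w19c.png

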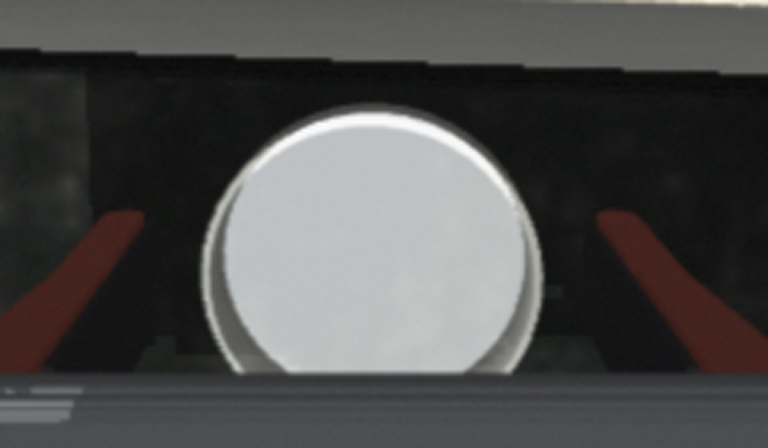

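```bash
python3 -m handwheel '[[0.08,[-0.001,0,0],0],[0.05,[0,0,0],0],[0.05,[0,0,0],0],[0.05,[0,0,0],0],[0.05,[0,0,0],0],[0.05,[0,0,0],0]]'; python3 rel.py .4189 -.3635 .007; python3 -m handwheel '[[0.05,[0,0,0],0],[0.05,[-0.006,0,0],0],[0.05,[-0.01,0,0],0],[0.05,[-0.01,0,0],0],[0.05,[0,0,0],0]]'; python3 snap.py w20;python3 crop.py w20 140 150 380 290 3.2 w20c
```

```text
time: 22.32
tool_pos: [0.4184, -0.3649, -0.018]
orientation: [-0.056, 1.603, -0.013]
ft_force: [1.1, -0.5, 0.6]
width: 0.0588
in tool [-0.025   0.0003 -0.0003] M [[-0.032, -0.028, 0.999], [-0.045, 0.999, 0.026], [-0.998, -0.044, -0.033]]
time: 22.73
tool_pos: [0.4189, -0.3633, 0.0099]
orientation: [-0.055, 1.604, -0.013]
ft_force: [0.5, -0.8, -0.3]
width: 0.059
22.7333 [ 0.4189 -0.3633  0.0099] [-0.0553  1.6043 -0.0127] [ 0.5 -0.8 -0.3] 0.059
```

View pics/w20c.png

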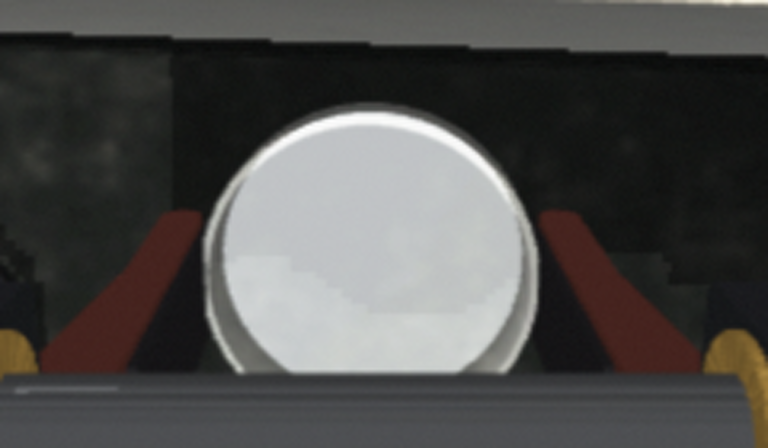

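```bash
python3 -m handwheel '[[0.05,[-0.015,0,0],0],[0.05,[-0.02,0,0],0],[0.05,[-0.02,0.015,0.002],0],[0.05,[-0.012,0.025,0.004],0],[0.05,[0,0.033,0.005],0],[0.05,[0,0.036,0.005],0],[0.05,[0,0.036,0.005],0],[0.05,[0,0.036,0.005],0],[0.05,[0,0.036,0.005],0],[0.05,[0,0.036,0.005],0],[0.05,[0,0.036,0.005],0],[0.05,[0,0.036,0.005],0]]'; python3 rel.py .4822 .3138 .039
```

```text
time: 23.78
tool_pos: [0.4624, -0.0292, 0.0668]
orientation: [-0.05, 1.593, -0.027]
ft_force: [0.3, -0.4, -0.6]
width: 0.0583
in tool [0.0105 0.3436 0.0252] M [[-0.022, -0.015, 1.0], [-0.049, 0.999, 0.014], [-0.999, -0.049, -0.023]]
```

```bash
python3 -m handwheel '[[0.05,[-0.004,0.036,0.0025],0],[0.05,[-0.004,0.036,0.0025],0],[0.05,[-0.004,0.036,0.0025],0],[0.05,[-0.002,0.036,0.0025],0],[0.05,[-0.002,0.036,0.0025],0],[0.05,[-0.002,0.036,0.0025],0],[0.05,[-0.002,0.036,0.0025],0],[0.05,[-0.002,0.034,0.0025],0],[0.05,[-0.002,0.025,0.002],0],[0.05,[0,0.012,0.001],0],[0.05,[0,0,0],0],[0.05,[0,0,0],0]]'; python3 rel.py .4822 .3138 .039
```

```text
time: 24.78
tool_pos: [0.479, 0.3191, 0.0767]
orientation: [-0.055, 1.587, -0.017]
ft_force: [0.1, -0.2, 0.7]
width: 0.0588
in tool [ 0.0379 -0.0036  0.0038] M [[-0.016, -0.024, 1.0], [-0.046, 0.999, 0.023], [-0.999, -0.046, -0.017]]
```

```bash
python3 -m handwheel '[[0.05,[0.008,-0.002,0.002],0],[0.05,[0.012,-0.001,0.002],0],[0.05,[0.012,0,0],0],[0.05,[0.008,0,0],0],[0.05,[0,0,0],0],[0.05,[0,0,0],0]]'; python3 rel.py .4822 .3138 .039;python3 snap.py w21; python3 crop.py w21 130 90 390 280 3 w21c
```

```text
time: 25.28
tool_pos: [0.4814, 0.3056, 0.031]
orientation: [-0.053, 1.592, -0.026]
ft_force: [0.3, -0.3, -0.4]
width: 0.059
in tool [-0.0084  0.0078  0.0007] M [[-0.021, -0.018, 1.0], [-0.05, 0.999, 0.016], [-0.999, -0.049, -0.022]]
25.2833 [0.4814 0.3056 0.031 ] [-0.0525  1.5918 -0.0257] [ 0.3 -0.3 -0.4] 0.059
```

View pics/w21c.png

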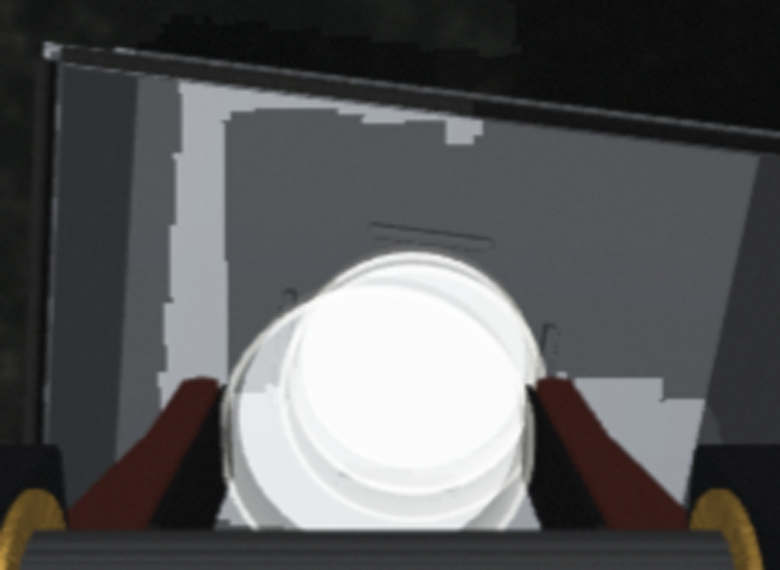

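```bash
python3 -m handwheel '[[0.05,[0,0.005,0],0],[0.05,[0.003,0.0025,0.001],0],[0.05,[0.005,0,0],0],[0.05,[0.003,0,0],0],[0.05,[0,0,0],0],[0.05,[0,0,0],0]]'; python3 rel.py .4822 .3138 .039;python3 snap.py w22; python3 crop.py w22 160 140 360 280 4 w22c
```

```text
time: 25.83
tool_pos: [0.4829, 0.3142, 0.0196]
orientation: [-0.052, 1.59, -0.024]
ft_force: [-0.0, 0.3, -0.1]
width: 0.0587
in tool [-0.0193 -0.0013 -0.0011] M [[-0.019, -0.018, 1.0], [-0.049, 0.999, 0.017], [-0.999, -0.048, -0.02]]
25.8333 [0.4829 0.3142 0.0196] [-0.0518  1.59   -0.0245] [-0.   0.3 -0.1] 0.0587
```

View pics/w22c.png

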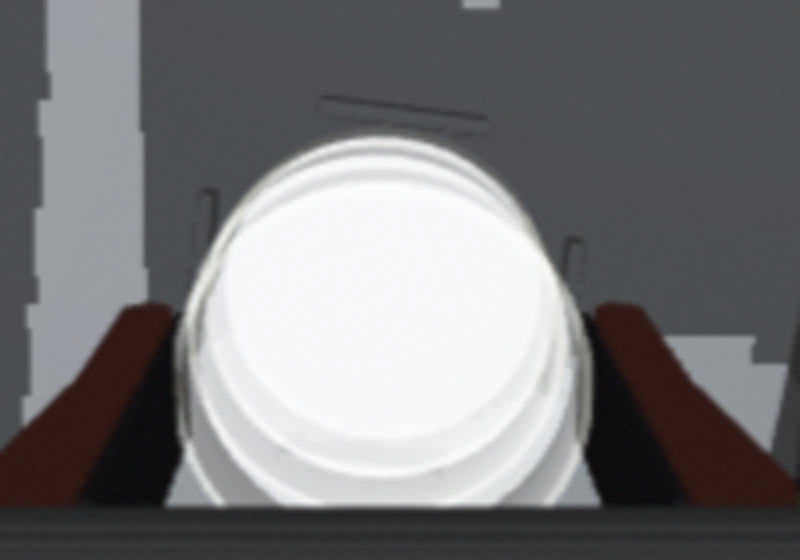

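```bash
python3 -m handwheel '[[0.05,[0.003,-0.0013,-0.0008],0],[0.05,[0.001,0,0],0],[0.05,[0,0,0],0]]'; python3 rel.py .4822 .3138 .039; python3 -m handwheel '[[0.05,[0.0012,0,0],0],[0.05,[0,0,0],0]]';python3 rel.py .4822 .3138 .039
```

```text
time: 26.13
tool_pos: [0.482, 0.3126, 0.0157]
orientation: [-0.052, 1.59, -0.024]
ft_force: [0.3, 0.3, 0.6]
width: 0.0592
in tool [-0.0234  0.0001 -0.0003] M [[-0.019, -0.018, 1.0], [-0.048, 0.999, 0.017], [-0.999, -0.048, -0.02]]
time: 26.3
tool_pos: [0.4822, 0.3126, 0.0148]
orientation: [-0.052, 1.589, -0.024]
ft_force: [-0.6, 0.7, 2.0]
width: 0.0587
in tool [-0.0242  0.     -0.0004] M [[-0.018, -0.018, 1.0], [-0.048, 0.999, 0.017], [-0.999, -0.048, -0.019]]
```

```bash
python3 -m handwheel '[[0.05,[0.0012,0,0],0]]'; python3 -m handwheel '[[0.05,[0.0008,0,0],0]]';python3 rel.py .4822 .3138 .039
```

```text
time: 26.38
tool_pos: [0.4823, 0.3126, 0.0143]
orientation: [-0.051, 1.589, -0.024]
ft_force: [-3.2, -2.1, 18.7]
width: 0.0586
time: 26.47
tool_pos: [0.4824, 0.3126, 0.0145]
orientation: [-0.051, 1.589, -0.024]
ft_force: [-2.6, -0.8, 11.0]
width: 0.0587
in tool [-0.0246 -0.     -0.0006] M [[-0.018, -0.018, 1.0], [-0.048, 0.999, 0.017], [-0.999, -0.048, -0.019]]
```

Firm contact. Release and check.

```bash
python3 -m handwheel '[[0.05,[0,0,0],0],[0.075,[0,0,0],0],[0.075,[0,0,0],0],[0.075,[0,0,0],0],[0.075,[0,0,0],0]]'; python3 -m handwheel '[[0.08,[-0.01,0,0],0],[0.08,[-0.02,0,0],0],[0.08,[-0.03,0,0.01],0],[0.08,[-0.03,0,0.02],0],[0.08,[-0.03,0,0.02],0],[0.08,[0,0,0.02],0],[0.08,[0,0,0],0],[0.08,[0,0,0],0]]'; python3 snap.py w23; python3 crop.py w23 130 30 390 230 3 w23c;python3 crop.py w23 200 70 320 190 6 w23d;python3 rel.py .4822 .3138 .039
```

```text
time: 26.88
tool_pos: [0.4826, 0.3127, 0.015]
orientation: [-0.051, 1.588, -0.024]
ft_force: [-0.0, 1.0, 0.5]
width: 0.0746
time: 27.55
tool_pos: [0.5554, 0.3191, 0.1416]
orientation: [-0.054, 1.591, -0.025]
ft_force: [-0.1, -0.1, -0.2]
width: 0.08
27.55 [0.5554 0.3191 0.1416] [-0.0535  1.5914 -0.0248] [-0.1 -0.1 -0.2] 0.08
in tool [ 0.1038  0.0013 -0.0707] M [[-0.021, -0.019, 1.0], [-0.05, 0.999, 0.018], [-0.999, -0.05, -0.022]]
```

View pics/w23c.png

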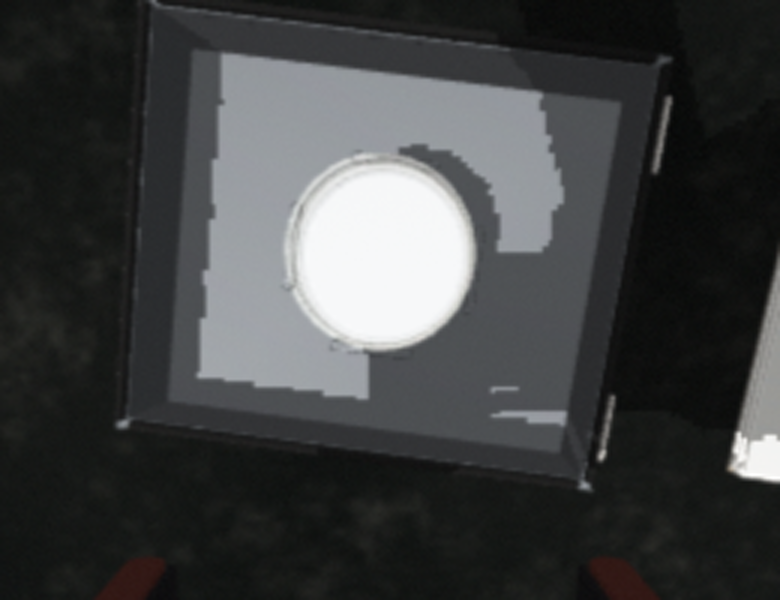

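View pics/w23d.png

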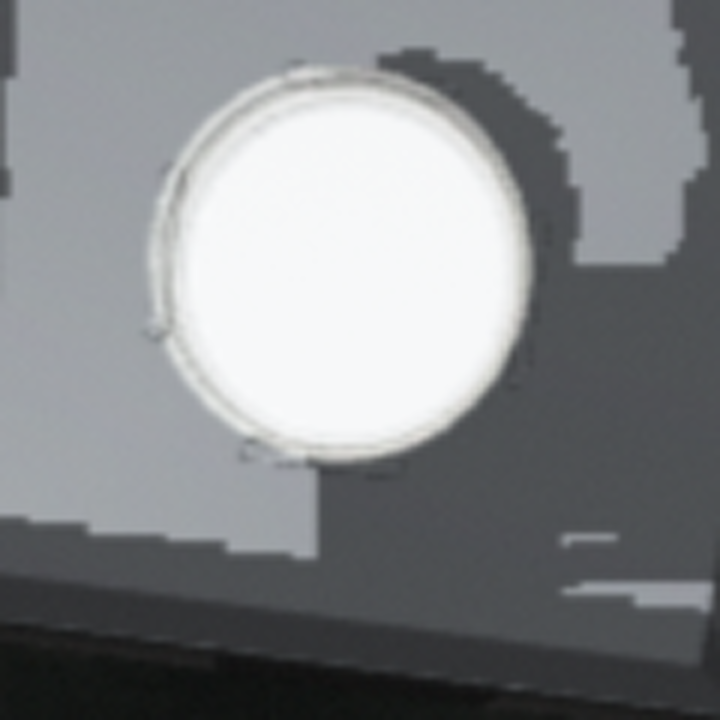

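```bash
python3 - <<'E'
from h import *
import pickle
p,d,c=pickle.load(open('pics/w23.pkl','rb'))
K=np.array(c['mtx']);Pi=np.linalg.inv(np.array(c['pose']))
def proj(X): q=K@(Pi[:3,:3]@X+Pi[:3,3]); return q[:2]/q[2]
im=cv2.resize(p[70:190,200:320,::-1],None,fx=6,fy=6,interpolation=cv2.INTER_CUBIC)
for z,col in[(.018,(255,0,0)),(.032,(0,200,0)),(.046,(0,0,255))]:
    pts=np.array([(proj(np.array([.4822+.03*np.cos(t),.3138+.03*np.sin(t),z]))-[200,70])*6+3 for t in np.linspace(0,6.28,90)])
    cv2.polylines(im,[pts.astype(int)],True,col,1); print(z,pts.min(0).round(),pts.max(0).round())
cv2.imwrite('pics/ov.png',im)
f=lambda a,b:(130+a/3,30+b/3)
C=np.array([world(c,*f(*q),z=0.052) for q in [(152,4),(668,62),(587,488),(122,424)]])[:,:2];print(C.round(4).tolist(),C.mean(0))
E
```

```text
0.018 [177.  91.] [523. 449.]
0.032 [165.  78.] [527. 454.]
0.046 [152.  64.] [533. 459.]
[[0.4133, 0.2459], [0.428, 0.3968], [0.5551, 0.3828], [0.5381, 0.231]] [0.4836239  0.31413262]
```

View pics/ov.png

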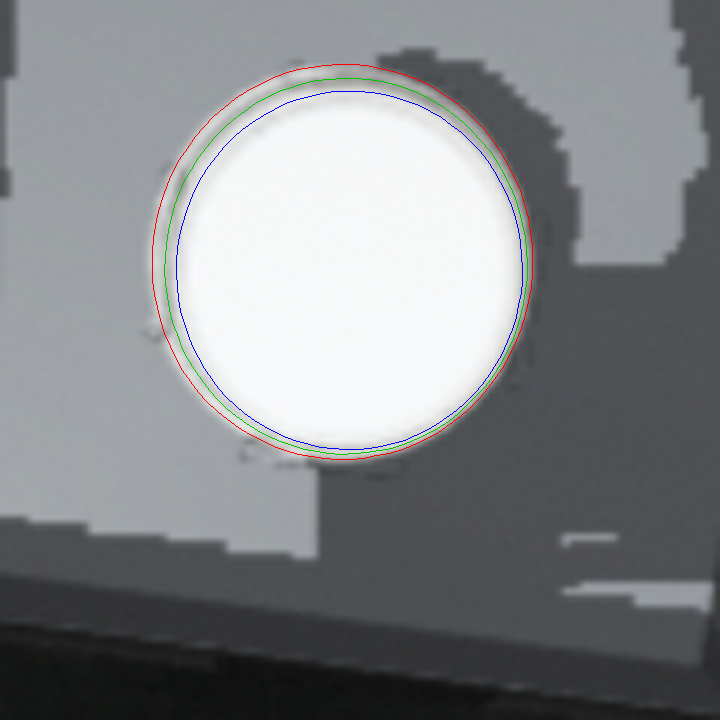

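```bash
python3 -m handwheel '[[0.06,[0,-0.03,-0.006],-0.03],[0.06,[0,-0.038,-0.006],-0.02],[0.06,[0,-0.038,-0.007],0],[0.06,[0,-0.038,-0.007],0],[0.06,[0,-0.038,-0.007],0],[0.06,[0,-0.038,-0.007],0],[0.06,[0,-0.038,-0.007],0],[0.06,[0.01,-0.038,-0.006],0],[0.06,[0.01,-0.038,-0.006],0],[0.06,[0.01,-0.03,-0.006],0],[0.06,[0.01,-0.015,0],0],[0.06,[0,0,0],0]]'; python3 snap.py w24; python3 rel.py .4827 -.0665 .048
```

```text
time: 28.6
tool_pos: [0.4909, -0.0756, 0.1119]
orientation: [-0.105, 1.616, 0.026]
ft_force: [-0.7, 0.1, -0.4]
width: 0.06
28.6 [ 0.4909 -0.0756  0.1119] [-0.1046  1.6163  0.0261] [-0.7  0.1 -0.4] 0.06
in tool [ 0.0641  0.0117 -0.0042] M [[-0.045, -0.084, 0.995], [-0.051, 0.995, 0.081], [-0.998, -0.047, -0.049]]
```

View pics/w24.png

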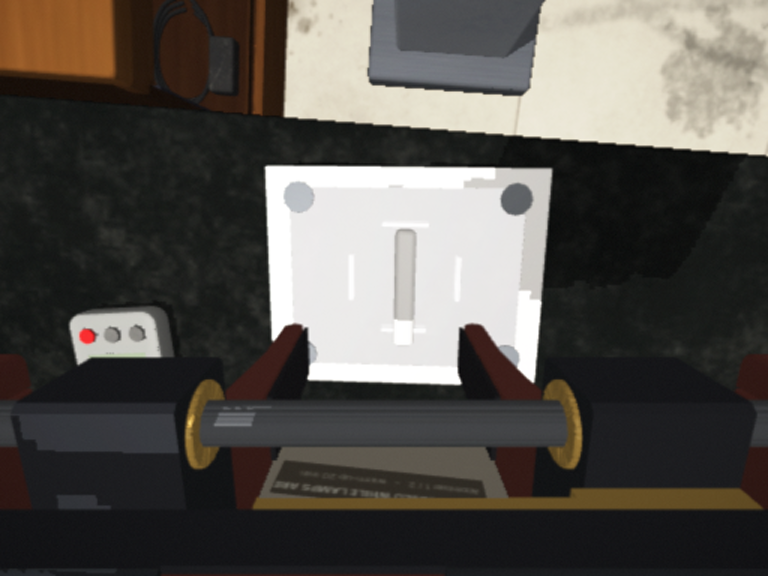

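```bash
python3 crop.py w24 170 100 380 260 3.6 w24c; python3 - <<'E'
from h import *
import pickle
c=pickle.load(open('pics/w24.pkl','rb'))[2]
a=world(c,405/1.5,230/1.5,z=.057);b=world(c,402/1.5,345/1.5,z=.057);print(a,b,(a+b)/2)
E
```

```text
[ 0.44890142 -0.06978682  0.057     ] [ 0.51566366 -0.06528451  0.057     ] [ 0.48228254 -0.06753567  0.057     ]
```

View pics/w24c.png

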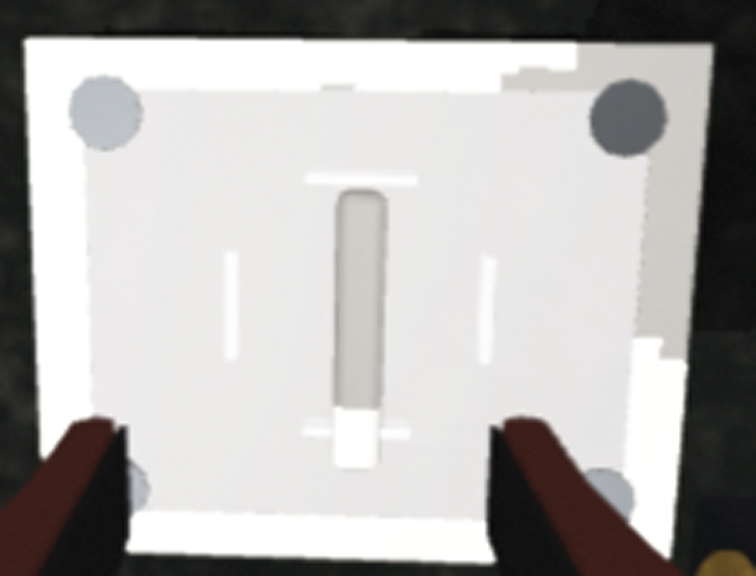

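```bash
python3 -m handwheel '[[0.05,[0.015,0.005,-0.002],0.01],[0.05,[0.02,0.005,-0.002],0],[0.05,[0.015,0,0],0],[0.05,[0.01,0,0],0],[0.05,[0,0,0],0],[0.05,[0,0,0],0]]'; python3 rel.py .4825 -.067 .048
```

```text
time: 29.15
tool_pos: [0.4802, -0.0613, 0.0507]
orientation: [-0.098, 1.619, 0.022]
ft_force: [0.4, 0.9, -0.1]
width: 0.0501
in tool [ 0.0029 -0.0058  0.002 ] M [[-0.048, -0.077, 0.996], [-0.05, 0.996, 0.074], [-0.998, -0.046, -0.051]]
```

```bash
python3 -m handwheel '[[0.05,[0.01,-0.003,0.001],0.007],[0.05,[0.01,-0.002,0.001],0],[0.05,[0.008,0,0],0],[0.05,[0.005,0,0],0],[0.05,[0,0,0],0],[0.05,[0,0,0],0]]'; python3 rel.py .4825 -.067 .048; python3 snap.py w25
```

```text
time: 29.65
tool_pos: [0.483, -0.0675, 0.0164]
orientation: [-0.093, 1.616, 0.016]
ft_force: [0.4, 1.2, -0.7]
width: 0.0498
in tool [-0.0315 -0.0009 -0.002 ] M [[-0.044, -0.07, 0.997], [-0.05, 0.996, 0.068], [-0.998, -0.047, -0.048]]
29.65 [ 0.483  -0.0675  0.0164] [-0.0929  1.6159  0.0162] [ 0.4  1.2 -0.7] 0.0498
```

View pics/w25.png

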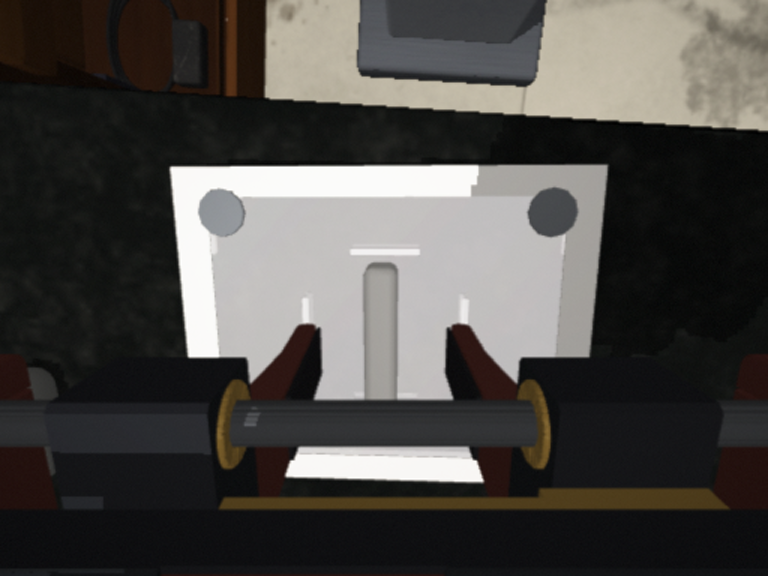

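```bash
python3 -m handwheel '[[0.05,[0.002,-0.0009,-0.001],0],[0.0,[0.002,0,-0.001],0],[0.0,[0,0,0],0],[0.0,[0,0,0],0],[0.0,[0,0,0],0],[0.0,[0,0,0],0],[0.0,[0,0,0],0],[0.0,[0,0,0],0],[0.0,[0,0,0],0]]'; python3 rel.py .4825 -.067 .048; python3 -m handwheel '[[0.0,[-0.006,0,0],0],[0.0,[-0.01,0,0],0],[0.0,[-0.01,0,0],0],[0.0,[0,0,0],0]]'; python3 snap.py w26; python3 rel.py .4825 -.067 .048
```

```text
time: 30.45
tool_pos: [0.4814, -0.0689, 0.0137]
orientation: [-0.092, 1.614, 0.016]
ft_force: [0.4, 0.5, 1.8]
width: 0.012
in tool [-0.0344  0.0002 -0.0004] M [[-0.042, -0.069, 0.997], [-0.05, 0.997, 0.067], [-0.998, -0.047, -0.046]]
time: 30.78
tool_pos: [0.4821, -0.0675, 0.0416]
orientation: [-0.092, 1.615, 0.016]
ft_force: [0.6, 0.1, -2.1]
width: 0.0116
30.7833 [ 0.4821 -0.0675  0.0416] [-0.0924  1.6154  0.0159] [ 0.6  0.1 -2.1] 0.0116
in tool [-0.007   0.0001  0.0003] M [[-0.044, -0.07, 0.997], [-0.05, 0.996, 0.067], [-0.998, -0.047, -0.047]]
```

View pics/w26.png

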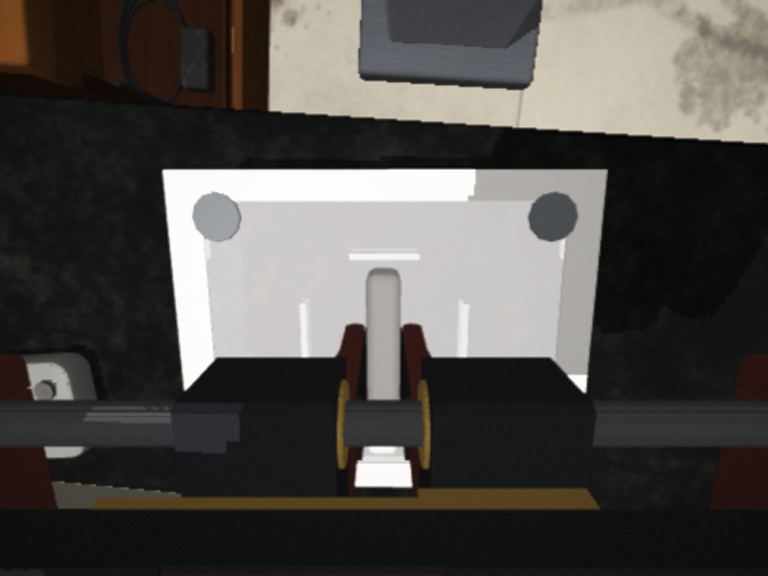

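```bash
cat > plane.py <<'E'
from h import *
import pickle,sys
p,d,c=pickle.load(open(f'pics/{sys.argv[1]}.pkl','rb'))
u0,v0,u1,v1=map(int,sys.argv[2:6])
P=[]
for v in range(v0,v1,2):
    for u in range(u0,u1,3):
        if d[v,u]>0 and d[v,u]<.3: P.append(world(c,u,v,d=d[v,u]))
P=np.array(P);A=np.c_[P[:,:2]-P[:,:2].mean(0),np.ones(len(P))]
for _ in range(3):
    k=np.linalg.lstsq(A,P[:,2],rcond=None)[0];r=np.abs(A@k-P[:,2]);m=r<max(.003,2*np.median(r));A,P=A[m],P[m]
print('slope dz/dx,dz/dy',k.round(4),P.mean(0).round(3),len(P))
T,M,o=tool()
n=np.array([-k[0],-k[1],1]);n/=np.linalg.norm(n);print('lid normal in tool',(M.T@n).round(4))
E
python3 plane.py w26 145 140 230 165;python3 plane.py w26 160 115 330 128; python3 plane.py w25 145 140 240 165
```

```text
slope dz/dx,dz/dy [-0.0106 -0.0542  0.0528] [ 0.439 -0.112  0.053] 377
lid normal in tool [-0.9994  0.0065 -0.0331]
slope dz/dx,dz/dy [-0.0019 -0.039   0.0518] [ 0.418 -0.079  0.052] 396
lid normal in tool [-0.9991 -0.008  -0.0427]
slope dz/dx,dz/dy [-0.018  -0.0159  0.0231] [ 0.44  -0.111  0.023] 414
lid normal in tool [-0.9991 -0.0322 -0.0283]
```

```bash
python3 -m handwheel '[[0,[-0.015,0,0],0],[0,[-0.02,0,0],0],[0,[-0.018,0.015,0],0.016],[0,[-0.006,0.025,0],0.02],[0,[-0.002,0.03,0],0.02],[0,[-0.002,0.034,0],0.02],[0,[-0.002,0.034,0],0.02],[0,[-0.002,0.034,0],0.02],[0,[-0.002,0.034,0],0.02],[0,[-0.002,0.034,0],0.02],[0,[-0.002,0.034,0],0.02]]'; python3 rel.py .483 .314 .1
```

```text
time: 31.75
tool_pos: [0.4899, 0.215, 0.1047]
orientation: [0.057, 1.606, -0.141]
ft_force: [0.2, 0.6, -1.7]
width: 0.0116
in tool [ 0.      0.0975 -0.0192] M [[-0.041, 0.124, 0.991], [-0.05, 0.991, -0.126], [-0.998, -0.055, -0.035]]
```

```bash
python3 -m handwheel '[[0,[-0.002,0.03,-0.006],0],[0,[-0.002,0.03,-0.006],-0.007],[0,[0,0.022,-0.006],-0.007],[0,[0,0.01,-0.001],0],[0,[0,0,0],0],[0,[0,0,0],0]]'; python3 snap.py w27;python3 rel.py .483 .314 .1
```

```text
time: 32.25
tool_pos: [0.4815, 0.3196, 0.1042]
orientation: [0.043, 1.605, -0.123]
ft_force: [-0.0, 0.1, -2.0]
width: 0.0122
32.25 [0.4815 0.3196 0.1042] [ 0.0426  1.605  -0.1231] [-0.   0.1 -2. ] 0.0122
in tool [ 0.0044 -0.0048  0.0021] M [[-0.039, 0.105, 0.994], [-0.049, 0.993, -0.106], [-0.998, -0.053, -0.033]]
```

View pics/w27.png

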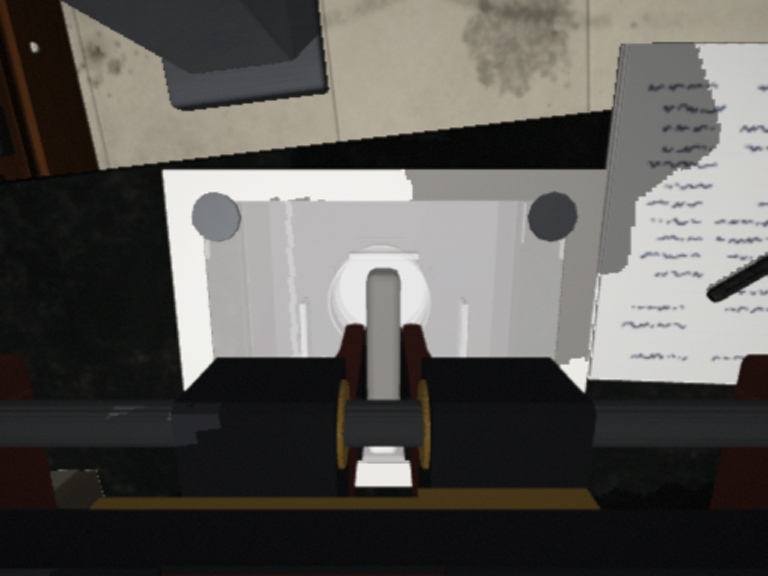

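```bash
python3 crop.py w27 100 100 410 250 2.5 w27c; python3 plane.py w27 150 140 230 160; python3 - <<'E'
from h import *
import pickle
p,d,c=pickle.load(open('pics/w27.pkl','rb'))
T,M,o=tool()
# pads -x corners predicted in tool: from image at (216,216),(552,216)/1.5
for z in (.12,.115,.11,.105):
    print(z,world(c,216/1.5,216/1.5,z=z).round(4),world(c,552/1.5,216/1.5,z=z).round(4))
print([d[144,144],d[144,368]],world(c,144,144,d=np.median(d[140:149,140:149])).round(4),world(c,368,144,d=np.median(d[140:149,364:373])).round(4))
print((T+M@np.array([.0136,0,.0018])).round(4))
E
python3 rel.py .483 .314 .0478
```

```text
slope dz/dx,dz/dy [-0.0103 -0.0571  0.1149] [0.43  0.285 0.115] 269
lid normal in tool [-0.9996  0.005  -0.0292]
0.12 [0.4239 0.2595 0.12  ] [0.4373 0.3898 0.12  ]
0.115 [0.4239 0.2573 0.115 ] [0.4376 0.3914 0.115 ]
0.11 [0.4239 0.2551 0.11  ] [0.438 0.393 0.11 ]
0.105 [0.4239 0.2528 0.105 ] [0.4384 0.3947 0.105 ]
[np.float32(0.1734375), np.float32(0.17172334)] [0.4239 0.2583 0.1173] [0.4379 0.3926 0.1115]
[0.4828 0.3184 0.0905]
in tool [ 0.0565 -0.0021  0.0039] M [[-0.039, 0.105, 0.994], [-0.049, 0.993, -0.106], [-0.998, -0.053, -0.033]]
```

```bash
python3 -m handwheel '[[0,[0.007,-0.001,0.001],0],[0,[0.009,0,0.001],0],[0,[0.006,0,0],0],[0,[0,0,0],0],[0,[0,0,0],0]]'; python3 rel.py .483 .314 .0478; python3 snap.py w28; python3 plane.py w28 150 140 230 160
```

```text
time: 32.72
tool_pos: [0.4831, 0.3107, 0.0794]
orientation: [0.046, 1.607, -0.13]
ft_force: [1.0, 0.1, -1.9]
width: 0.0117
in tool [0.0313 0.0051 0.0007] M [[-0.041, 0.111, 0.993], [-0.051, 0.992, -0.113], [-0.998, -0.055, -0.035]]
32.7167 [0.4831 0.3107 0.0794] [ 0.0464  1.6068 -0.1303] [ 1.   0.1 -1.9] 0.0117
slope dz/dx,dz/dy [-0.0166 -0.0659  0.0902] [0.431 0.276 0.09 ] 270
lid normal in tool [-0.9996  0.0117 -0.0263]
```

View pics/w28.png

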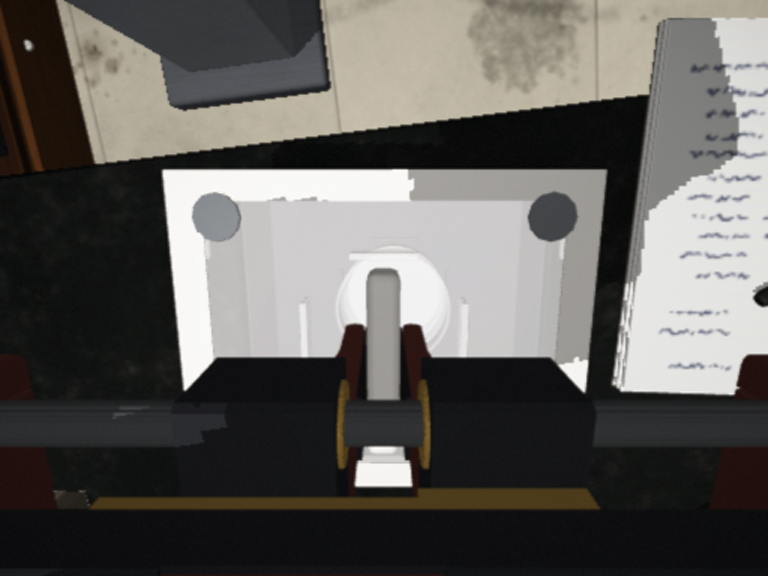

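```bash
python3 -m handwheel '[[0,[0,0.003,-0.001],-0.005],[0,[0,0.002,0],0],[0,[0.003,0,0],0],[0,[0.002,0,0],0],[0,[0,0,0],0],[0,[0,0,0],0]]'; python3 rel.py .483 .314 .0478; python3 snap.py w29; python3 crop.py w29 100 100 420 250 2.5 w29c
```

```text
time: 33.27
tool_pos: [0.4828, 0.3162, 0.0742]
orientation: [0.043, 1.606, -0.125]
ft_force: [-0.6, -0.7, -0.8]
width: 0.0119
in tool [ 0.0265 -0.0008  0.0013] M [[-0.04, 0.105, 0.994], [-0.05, 0.993, -0.107], [-0.998, -0.054, -0.035]]
33.2667 [0.4828 0.3162 0.0742] [ 0.0428  1.6062 -0.1254] [-0.6 -0.7 -0.8] 0.0119
```

View pics/w29c.png

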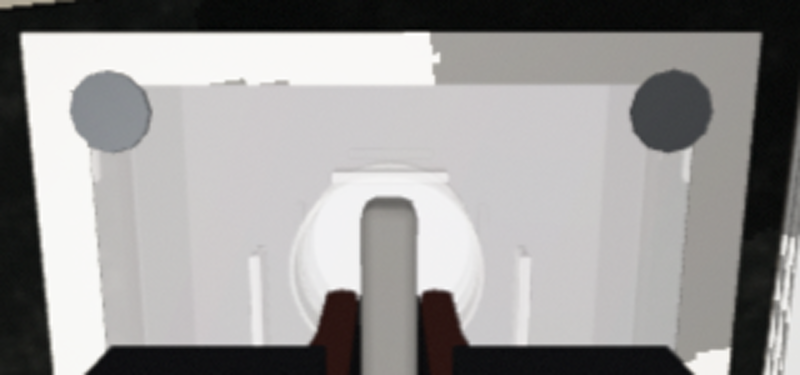

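```bash
python3 -m handwheel '[[0,[0.003,-0.0008,-0.0005],0],[0,[0.003,0,0],0],[0,[0,0,0],0]]'; python3 rel.py .483 .314 .0478; python3 -m handwheel '[[0,[0.002,0,0],0],[0,[0.001,0,0],0],[0,[0,0,0],0]]'; python3 rel.py .483 .314 .0478
```

```text
time: 33.57
tool_pos: [0.482, 0.3152, 0.068]
orientation: [0.043, 1.606, -0.125]
ft_force: [-0.4, -0.0, -1.8]
width: 0.0113
in tool [0.0202 0.     0.0018] M [[-0.04, 0.105, 0.994], [-0.05, 0.993, -0.107], [-0.998, -0.054, -0.034]]
time: 33.82
tool_pos: [0.4817, 0.3149, 0.0645]
orientation: [0.043, 1.606, -0.125]
ft_force: [0.4, 0.2, -2.0]
width: 0.0116
in tool [0.0166 0.0002 0.002 ] M [[-0.04, 0.105, 0.994], [-0.05, 0.993, -0.107], [-0.998, -0.054, -0.035]]
```

```bash
python3 -m handwheel '[[0,[0.002,0,0],0],[0,[0.001,0,0],0],[0,[0,0,0],0]]'; python3 rel.py .483 .314 .0478;  python3 -m handwheel '[[0,[0.0015,0,0],0],[0,[0,0,0],0]]'; python3 snap.py w30; python3 crop.py w30 100 100 420 250 2.5 w30c
```

```text
time: 34.07
tool_pos: [0.4816, 0.3147, 0.0612]
orientation: [0.043, 1.606, -0.125]
ft_force: [0.0, 0.9, -1.2]
width: 0.0119
in tool [0.0133 0.0002 0.0019] M [[-0.04, 0.105, 0.994], [-0.05, 0.993, -0.107], [-0.998, -0.054, -0.034]]
time: 34.23
tool_pos: [0.4816, 0.3146, 0.0595]
orientation: [0.043, 1.606, -0.125]
ft_force: [-0.3, 0.0, -1.9]
width: 0.0121
34.2333 [0.4816 0.3146 0.0595] [ 0.0428  1.6062 -0.1254] [-0.3  0.  -1.9] 0.0121
```

View pics/w30c.png

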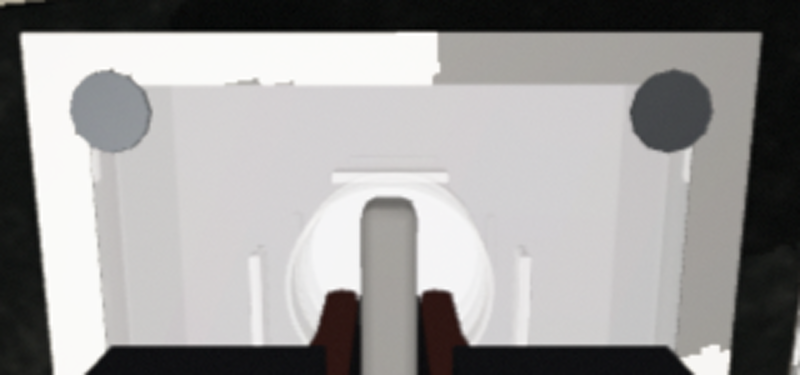

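```bash
python3 -m handwheel '[[0,[0.0015,0,0],0],[0,[0,0,0],0]]';python3 -m handwheel '[[0,[0.0015,0,0],0],[0,[0,0,0],0]]';python3 -m handwheel '[[0,[0.0015,0,0],0]]'
```

```text
time: 34.45
tool_pos: [0.4817, 0.3147, 0.0581]
orientation: [0.043, 1.606, -0.125]
ft_force: [-0.1, 1.0, -1.6]
width: 0.0119
time: 34.62
tool_pos: [0.4818, 0.3148, 0.0566]
orientation: [0.043, 1.605, -0.125]
ft_force: [0.5, 0.8, -1.5]
width: 0.0118
time: 34.7
tool_pos: [0.4823, 0.3149, 0.0556]
orientation: [0.044, 1.605, -0.125]
ft_force: [-0.2, -1.5, 11.9]
width: 0.012
```

```bash
python3 -m handwheel '[[0.04,[0,0,0],0],[0.04,[0,0,0],0],[0.04,[0,0,0],0],[0.04,[0,0,0],0]]'; python3 -m handwheel '[[0.04,[-0.02,0,0],0],[0.04,[-0.03,0,0],0],[0.04,[-0.03,0,0.01],0],[0.0,[-0.03,0,0.02],0],[0.0,[0,0,0.03],0],[0.0,[0,0,0],0],[0.0,[0,0,0],0]]'; python3 snap.py w31;python3 rel.py .483 .314 .065
```

```text
time: 35.03
tool_pos: [0.4828, 0.3151, 0.0561]
orientation: [0.044, 1.604, -0.124]
ft_force: [-0.1, -0.2, -0.4]
width: 0.0348
time: 35.62
tool_pos: [0.5466, 0.3134, 0.1677]
orientation: [0.041, 1.607, -0.125]
ft_force: [-0.5, 0.3, -0.4]
width: 0.0167
35.6167 [0.5466 0.3134 0.1677] [ 0.0407  1.6068 -0.1251] [-0.5  0.3 -0.4] 0.0167
in tool [ 1.046e-01 -1.000e-04 -5.950e-02] M [[-0.041, 0.104, 0.994], [-0.052, 0.993, -0.106], [-0.998, -0.056, -0.035]]
```

View pics/w31.png

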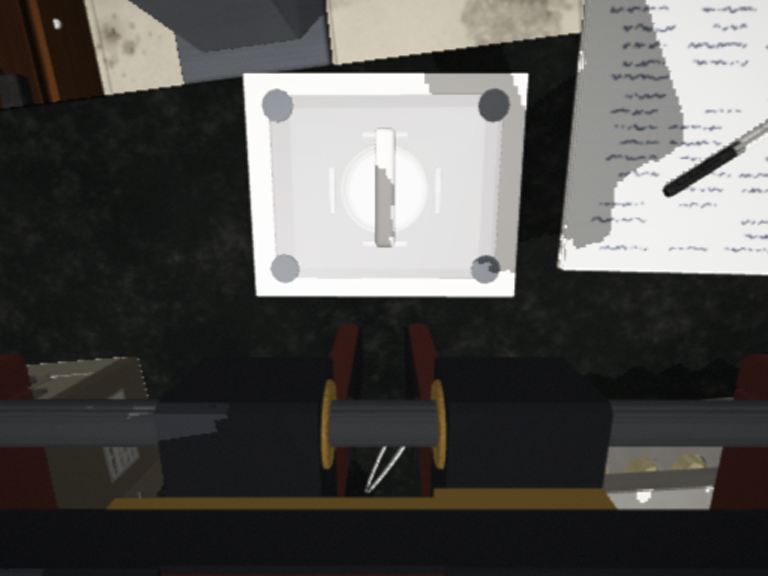

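```bash
cat > pads.py <<'E'
from h import *
import pickle,sys
n=sys.argv[1];p,d,c=pickle.load(open(f'pics/{n}.pkl','rb'))
C=[]
for a in sys.argv[2:]:
    u,v=[float(t)/1.5 for t in a.split(',')]
    dd=np.median(d[int(v)-3:int(v)+4,int(u)-3:int(u)+4]);X=world(c,u,v,d=dd);C.append(world(c,u,v,z=.063));print(a,'depth z',X.round(4),'at .063',C[-1].round(4))
C=np.array(C);print(C.mean(0).round(4))
E
python3 pads.py w31 277,105 495,105 285,268 486,268; python3 - <<'E'
from h import *
import numpy as np
th=np.radians(-6.05);Rz=np.array([[np.cos(th),-np.sin(th)],[np.sin(th),np.cos(th)]])
for n,q in dict(p1=(-.052,.068),p2=(-.052,-.068),p3=(.052,.068),p4=(.052,-.068)).items(): print(n,(np.array([.483,.314])+Rz@q).round(4))
E
```

```text
277,105 depth z [0.4248 0.2537 0.0695] at .063 [0.4233 0.2519 0.063 ]
495,105 depth z [0.4392 0.3891 0.0633] at .063 [0.4392 0.3892 0.063 ]
285,268 depth z [0.5276 0.2432 0.07  ] at .063 [0.5285 0.241  0.063 ]
486,268 depth z [0.5415 0.3779 0.0635] at .063 [0.5416 0.378  0.063 ]
[0.4832 0.315  0.063 ]
p1 [0.4385 0.3871]
p2 [0.4241 0.2519]
p3 [0.5419 0.3761]
p4 [0.5275 0.2409]
```

```bash
python3 rel.py .528 .2415 .069
```

```text
in tool [ 0.1025 -0.0676 -0.0072] M [[-0.041, 0.104, 0.994], [-0.052, 0.993, -0.106], [-0.998, -0.056, -0.035]]
```

```bash
python3 -m handwheel '[[0,[0.01,-0.025,-0.003],0],[0,[0.02,-0.025,-0.003],0],[0,[0.025,-0.014,-0.001],0],[0,[0.02,0,0],0],[0,[0.015,0,0],0],[0,[0.008,0,0],0],[0,[0,0,0],0],[0,[0,0,0],0]]'; python3 rel.py .528 .2415 .069;python3 snap.py w32
```

```text
time: 36.33
tool_pos: [0.5176, 0.2422, 0.0655]
orientation: [0.034, 1.617, -0.126]
ft_force: [-0.3, 0.7, 0.9]
width: 0.0002
in tool [-0.0039  0.0001  0.0103] M [[-0.051, 0.1, 0.994], [-0.055, 0.993, -0.102], [-0.997, -0.06, -0.045]]
36.3333 [0.5176 0.2422 0.0655] [ 0.0342  1.6173 -0.1259] [-0.3  0.7  0.9] 0.0002
```

View pics/w32.png

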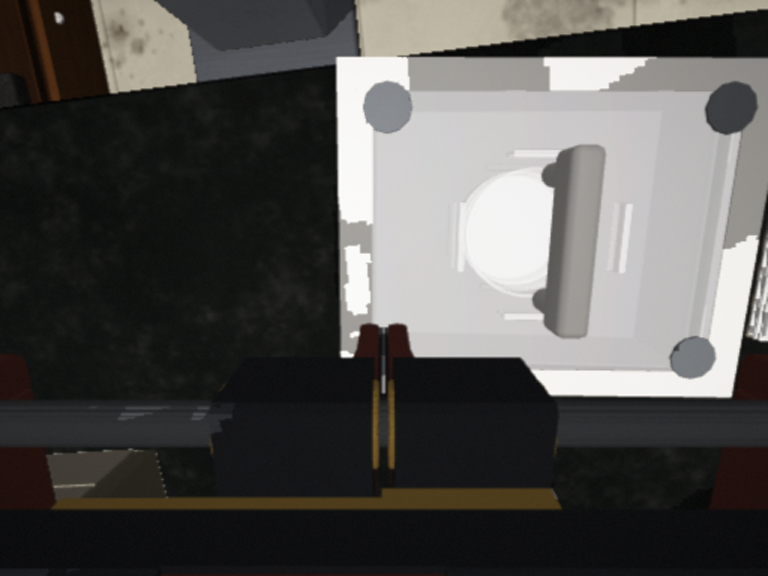

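```bash
python3 -m handwheel '[[0,[0,0,0.006],0],[0,[0.004,0,0.004],0],[0,[0.004,0,0],0],[0,[0.001,0,0],0],[0,[0,0,0],0]]'; python3 rel.py .528 .2415 .069
```

```text
time: 36.8
tool_pos: [0.5308, 0.2428, 0.0587]
orientation: [0.036, 1.611, -0.122]
ft_force: [-0.7, -0.7, 0.7]
width: 0.0002
in tool [-0.0101 -0.0022 -0.0031] M [[-0.045, 0.099, 0.994], [-0.053, 0.994, -0.101], [-0.998, -0.057, -0.039]]
```

```bash
python3 -m handwheel '[[0,[0.003,-0.002,-0.002],0],[0,[0.002,0,-0.001],0],[0,[0.0015,0,0],0],[0,[0.0015,0,0],0]]';python3 -m handwheel '[[0,[0.0015,0,0],0],[0,[0.0015,0,0],0]]'; python3 rel.py .528 .2415 .069
```

```text
time: 37.13
tool_pos: [0.5272, 0.2406, 0.0508]
orientation: [0.036, 1.61, -0.122]
ft_force: [-1.0, 0.1, -0.3]
width: 0.0006
time: 37.3
tool_pos: [0.5271, 0.2403, 0.0477]
orientation: [0.036, 1.61, -0.122]
ft_force: [0.2, -1.7, 1.4]
width: 0.0006
in tool [-0.0213  0.0001 -0.    ] M [[-0.044, 0.099, 0.994], [-0.052, 0.994, -0.101], [-0.998, -0.057, -0.039]]
```

```bash
for i in 1 2; do python3 -m handwheel '[[0,[0.0015,0,0],0]]' | egrep 'tool_pos|ft'; done
```

```text
tool_pos: [0.5271, 0.2401, 0.0462]
ft_force: [-0.3, -0.9, 1.9]
tool_pos: [0.5273, 0.2399, 0.045]
ft_force: [-0.5, -3.1, 8.1]
```

```bash
python3 -m handwheel '[[0,[0.0015,0,0],0]]' | egrep 'tool_pos|ft';python3 -m handwheel '[[0,[0.002,0,0],0]]' | egrep 'tool_pos|ft'
```

```text
tool_pos: [0.5276, 0.2397, 0.0439]
ft_force: [-1.2, -1.9, 8.0]
tool_pos: [0.528, 0.2395, 0.0426]
ft_force: [-0.6, -2.6, 9.5]
```

```bash
python3 -m handwheel '[[0,[0.002,0,0],0]]' | egrep 'tool_pos|ft';python3 -m handwheel '[[0,[0.002,0,0],0]]' | egrep 'tool_pos|ft';python3 -m handwheel '[[0,[0.002,0,0],0]]' | egrep 'tool_pos|ft'
```

```text
tool_pos: [0.5284, 0.2392, 0.0414]
ft_force: [-1.7, -3.8, 11.3]
tool_pos: [0.5287, 0.2389, 0.0401]
ft_force: [-2.1, -3.7, 6.4]
tool_pos: [0.5288, 0.2384, 0.0386]
ft_force: [-1.8, -3.4, 5.4]
```

```bash
python3 -m handwheel '[[0,[0.0018,0,0],0]]' | egrep 'tool_pos|ft';python3 -m handwheel '[[0,[0.0015,0,0],0]]' | egrep 'tool_pos|ft'; python3 snap.py s33 scene; python3 crop.py s33 110 130 270 230 5 s33c
```

```text
tool_pos: [0.529, 0.2382, 0.0372]
ft_force: [-0.7, -1.7, 4.6]
tool_pos: [0.5292, 0.2382, 0.0361]
ft_force: [-2.9, -1.1, 11.0]
38.05 [0.5292 0.2382 0.0361] [ 0.0342  1.6057 -0.1223] [-2.9 -1.1 11. ] 0.0006
```

View pics/s33c.png

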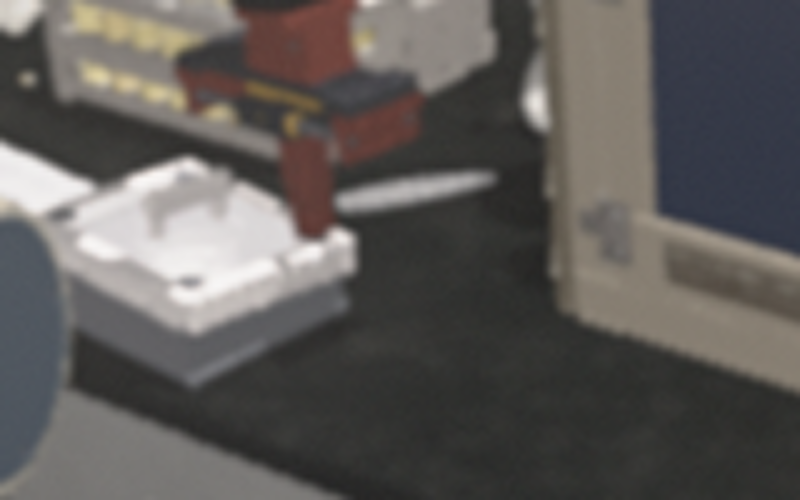

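```bash
python3 -m handwheel '[[0,[0.0018,0,0],0]]' | egrep 'tool_pos|ft';python3 -m handwheel '[[0,[0.0018,0,0],0]]' | egrep 'tool_pos|ft'
```

```text
tool_pos: [0.5293, 0.2382, 0.0355]
ft_force: [-6.0, -3.0, 28.5]
tool_pos: [0.5293, 0.2382, 0.0355]
ft_force: [-7.1, -3.1, 25.6]
```

```bash
python3 -m handwheel '[[0,[-0.015,0,0],0],[0,[-0.012,0,-0.02],0],[0,[0,0,-0.03],0],[0,[0,0,-0.03],0],[0,[0,0,-0.015],0],[0,[0,0,0],0],[0,[0,0,0],0]]'; python3 rel.py .4238 .252 .066; python3 snap.py w34
```

```text
time: 38.85
tool_pos: [0.434, 0.2506, 0.0667]
orientation: [0.038, 1.603, -0.121]
ft_force: [0.6, 0.6, 0.2]
width: 0.0006
in tool [ 0.001   0.0004 -0.0103] M [[-0.037, 0.1, 0.994], [-0.051, 0.993, -0.102], [-0.998, -0.054, -0.032]]
38.85 [0.434  0.2506 0.0667] [ 0.0384  1.6033 -0.1214] [0.6 0.6 0.2] 0.0006
```

View pics/w34.png

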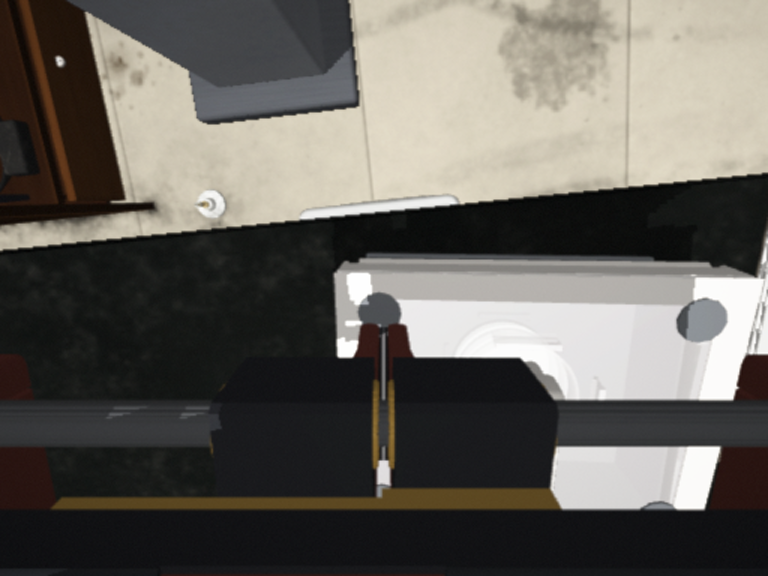

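```bash
python3 -m handwheel '[[0,[0.003,0,-0.006],0],[0,[0.006,0,-0.004],0],[0,[0.003,0,0],0],[0,[0.001,0,0],0],[0,[0,0,0],0]]';  python3 rel.py .4238 .252 .066
```

```text
time: 39.32
tool_pos: [0.4267, 0.2512, 0.0518]
orientation: [0.041, 1.602, -0.123]
ft_force: [-1.0, -0.6, 0.1]
width: 0.0006
in tool [-0.0141 -0.0003 -0.0034] M [[-0.036, 0.103, 0.994], [-0.05, 0.993, -0.104], [-0.998, -0.053, -0.03]]
```

```bash
python3 -m handwheel '[[0,[0.002,0,-0.003],0],[0,[0.002,0,0],0],[0,[0.0015,0,0],0],[0,[0.0015,0,0],0]]'| egrep 'tool_pos|ft';python3 -m handwheel '[[0,[0.0018,0,0],0]]'| egrep 'tool_pos|ft';python3 -m handwheel '[[0,[0.0018,0,0],0]]'| egrep 'tool_pos|ft';python3 -m handwheel '[[0,[0.0018,0,0],0]]'| egrep 'tool_pos|ft'
```

```text
tool_pos: [0.4238, 0.251, 0.0441]
ft_force: [-2.6, -0.3, 5.7]
tool_pos: [0.4234, 0.2508, 0.0425]
ft_force: [-3.8, 0.4, 8.6]
tool_pos: [0.4229, 0.2507, 0.0408]
ft_force: [-3.0, -0.3, 3.2]
tool_pos: [0.4227, 0.2505, 0.0389]
ft_force: [-0.3, 0.3, -0.3]
```

```bash
python3 -m handwheel '[[0,[0.0018,0,0],0]]'| egrep 'tool_pos|ft';python3 -m handwheel '[[0,[0.0018,0,0],0]]'| egrep 'tool_pos|ft';python3 -m handwheel '[[0,[0.0018,0,0],0]]'| egrep 'tool_pos|ft'; python3 rel.py .4238 .252 .060
```

```text
tool_pos: [0.4226, 0.2506, 0.0372]
ft_force: [-3.5, 1.0, 9.8]
tool_pos: [0.4226, 0.2506, 0.0357]
ft_force: [-2.7, -1.6, 13.7]
tool_pos: [0.4227, 0.2506, 0.0349]
ft_force: [-7.5, -3.4, 36.1]
in tool [-0.0251  0.0002  0.0002] M [[-0.037, 0.104, 0.994], [-0.05, 0.993, -0.106], [-0.998, -0.054, -0.032]]
```

```bash
python3 -m handwheel '[[0,[-0.015,0,0],0],[0,[-0.015,0.02,0],0],[0,[-0.007,0.035,0],0],[0,[0,0.035,0],0],[0,[0,0.03,0],0],[0,[0,0.012,0],0],[0,[0,0,0],0],[0,[0,0,0],0]]'; python3 rel.py .439 .388 .065; python3 snap.py w35
```

```text
time: 40.82
tool_pos: [0.4395, 0.3884, 0.0656]
orientation: [0.045, 1.601, -0.124]
ft_force: [0.1, -0.8, 0.1]
width: 0.0005
in tool [ 0.0006 -0.0004 -0.0004] M [[-0.035, 0.106, 0.994], [-0.048, 0.993, -0.107], [-0.998, -0.052, -0.03]]
40.8167 [0.4395 0.3884 0.0656] [ 0.0448  1.6011 -0.1238] [ 0.1 -0.8  0.1] 0.0005
```

View pics/w35.png

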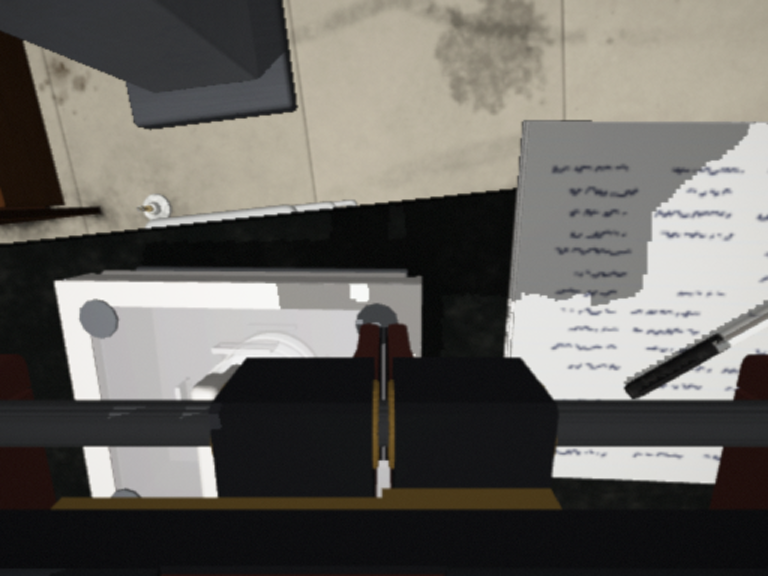

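```bash
python3 pads.py w35 376,316 98,319;  python3 -m handwheel '[[0,[0.004,0,-0.001],0],[0,[0.006,0,0],0],[0,[0.003,0,0],0],[0,[0.001,0,0],0],[0,[0,0,0],0]]';  python3 rel.py .4385 .388 .065
```

```text
376,316 depth z [0.4334 0.3856 0.0638] at .063 [0.4336 0.3855 0.063 ]
98,319 depth z [0.4241 0.2508 0.0581] at .063 [0.423  0.2547 0.063 ]
[0.4283 0.3201 0.063 ]
time: 41.28
tool_pos: [0.4364, 0.3809, 0.0492]
orientation: [0.045, 1.605, -0.131]
ft_force: [-0.5, 0.3, -0.5]
width: 0.0003
in tool [-0.0163  0.0064  0.0008] M [[-0.039, 0.11, 0.993], [-0.052, 0.992, -0.112], [-0.998, -0.056, -0.033]]
```

```bash
python3 -m handwheel '[[0,[0,0.005,0],0],[0,[0.001,0.001,0],0],[0,[0.0015,0,0],0],[0,[0.0015,0,0],0]]'| egrep 'tool_pos|ft';python3 rel.py .4385 .388 .065;python3 -m handwheel '[[0,[0.0018,0,0],0]]'| egrep 'tool_pos|ft';python3 -m handwheel '[[0,[0.0018,0,0],0]]'| egrep 'tool_pos|ft'
```

```text
tool_pos: [0.4374, 0.3866, 0.0448]
ft_force: [0.7, 1.1, -0.2]
in tool [-0.0203  0.0004  0.0003] M [[-0.039, 0.111, 0.993], [-0.052, 0.992, -0.113], [-0.998, -0.056, -0.033]]
tool_pos: [0.4375, 0.3868, 0.0431]
ft_force: [-0.3, -0.3, 4.6]
tool_pos: [0.4379, 0.3872, 0.0418]
ft_force: [-0.8, -0.2, 10.7]
```

```bash
python3 -m handwheel '[[0,[0.0018,0,0],0]]'| egrep 'tool_pos|ft';python3 -m handwheel '[[0,[0.0018,0,0],0]]'| egrep 'tool_pos|ft';python3 -m handwheel '[[0,[0.0018,0,0],0]]'| egrep 'tool_pos|ft'
```

```text
tool_pos: [0.4382, 0.3877, 0.0409]
ft_force: [-1.5, -2.3, 11.9]
tool_pos: [0.4385, 0.388, 0.0401]
ft_force: [-1.1, -1.2, 9.0]
tool_pos: [0.4388, 0.3883, 0.0392]
ft_force: [0.0, -1.4, 5.4]
```

```bash
python3 -m handwheel '[[0,[0.0018,0,0],0]]'| egrep 'tool_pos|ft';python3 -m handwheel '[[0,[0.0018,0,0],0]]'| egrep 'tool_pos|ft';python3 -m handwheel '[[0,[0.0018,0,0],0]]'| egrep 'tool_pos|ft'
```

```text
tool_pos: [0.4391, 0.3886, 0.038]
ft_force: [-0.3, 0.7, 0.0]
tool_pos: [0.4392, 0.3886, 0.0364]
ft_force: [-1.7, -0.8, 5.5]
tool_pos: [0.4392, 0.3887, 0.0349]
ft_force: [-1.7, -1.4, 10.4]
```

```bash
python3 -m handwheel '[[0,[0.0018,0,0],0]]'| egrep 'tool_pos|ft';python3 -m handwheel '[[0,[0.0015,0,0],0]]'| egrep 'tool_pos|ft'; python3 -m handwheel '[[0,[-0.015,0,0],0],[0,[-0.012,0,0.02],0],[0,[0,0,0.03],0],[0,[0,0,0.035],0],[0,[0,0,0.015],0],[0,[0,0,0],0],[0,[0,0,0],0]]'; python3 rel.py .542 .3775 .064
```

```text
tool_pos: [0.4392, 0.3888, 0.0342]
ft_force: [-5.5, -3.6, 28.8]
tool_pos: [0.4392, 0.3888, 0.0342]
ft_force: [-5.2, -4.4, 24.2]
time: 43.03
tool_pos: [0.5412, 0.3782, 0.0582]
orientation: [0.046, 1.601, -0.126]
ft_force: [-0.4, -0.8, 0.1]
width: 0.0003
in tool [-0.0058 -0.0009  0.0007] M [[-0.035, 0.108, 0.994], [-0.049, 0.993, -0.11], [-0.998, -0.053, -0.03]]
```

```bash
python3 -m handwheel '[[0,[0.004,0,0],0],[0,[0.004,0,0],0],[0,[0.002,0,0],0],[0,[0.001,0,0],0],[0,[0,0,0],0]]'| egrep 'tool_pos|ft';python3 rel.py .542 .3775 .064
```

```text
tool_pos: [0.5348, 0.3772, 0.0442]
ft_force: [-0.7, 0.6, -0.9]
in tool [-0.0201 -0.0001  0.0064] M [[-0.04, 0.105, 0.994], [-0.052, 0.993, -0.107], [-0.998, -0.056, -0.034]]
```

```bash
python3 -m handwheel '[[0,[-0.001,0,0.005],0],[0,[0,0,0.0015],0],[0,[0.001,0,0],0],[0,[0.0015,0,0],0]]'| egrep 'tool_pos|ft';python3 rel.py .542 .3775 .064;python3 -m handwheel '[[0,[0.0018,0,0],0]]'| egrep 'tool_pos|ft';python3 -m handwheel '[[0,[0.0018,0,0],0]]'| egrep 'tool_pos|ft'
```

```text
tool_pos: [0.541, 0.3771, 0.0428]
ft_force: [-0.4, 0.1, 0.6]
in tool [-0.0212 -0.0007  0.0002] M [[-0.04, 0.104, 0.994], [-0.052, 0.993, -0.106], [-0.998, -0.056, -0.034]]
tool_pos: [0.5412, 0.3771, 0.0411]
ft_force: [0.1, -0.6, 0.7]
tool_pos: [0.5413, 0.3771, 0.0392]
ft_force: [-0.6, -0.5, 0.3]
```

```bash
python3 -m handwheel '[[0,[0.0018,0,0],0]]'| egrep 'tool_pos|ft';python3 -m handwheel '[[0,[0.0018,0,0],0]]'| egrep 'tool_pos|ft';python3 -m handwheel '[[0,[0.0018,0,0],0]]'| egrep 'tool_pos|ft'
```

```text
tool_pos: [0.5412, 0.3769, 0.0372]
ft_force: [0.9, -0.1, 0.2]
tool_pos: [0.5413, 0.377, 0.0357]
ft_force: [-1.3, -0.5, 7.3]
tool_pos: [0.5414, 0.377, 0.0345]
ft_force: [-4.8, -1.8, 15.3]
```

```bash
python3 -m handwheel '[[0,[0.0018,0,0],0]]'| egrep 'tool_pos|ft';python3 -m handwheel '[[0,[0.0018,0,0],0]]'| egrep 'tool_pos|ft'
```

```text
tool_pos: [0.5414, 0.3771, 0.0343]
ft_force: [-6.0, -3.8, 22.8]
tool_pos: [0.5414, 0.3771, 0.0344]
ft_force: [-4.2, -3.4, 17.2]
```

```bash
python3 -m handwheel '[[0,[-0.02,0,0],0],[0,[-0.035,0,0],0],[0,[-0.035,-0.02,0.005],0],[0,[-0.03,-0.025,0.01],0],[0,[0,-0.02,0.01],0],[0,[0,0,0],0],[0,[0,0,0],0]]'; python3 snap.py w40;python3 snap.py s40 scene; python3 crop.py s40 110 130 270 230 5 s40c
```

```text
time: 44.95
tool_pos: [0.5643, 0.3145, 0.1621]
orientation: [0.039, 1.605, -0.125]
ft_force: [0.1, -0.8, 0.4]
width: 0.0004
44.95 [0.5643 0.3145 0.1621] [ 0.0387  1.6051 -0.1249] [ 0.1 -0.8  0.4] 0.0004
45.0 [0.5639 0.3144 0.1615] [ 0.0378  1.6059 -0.1252] [-0.7 -1.   0.1] 0.0003
```

View pics/w40.png

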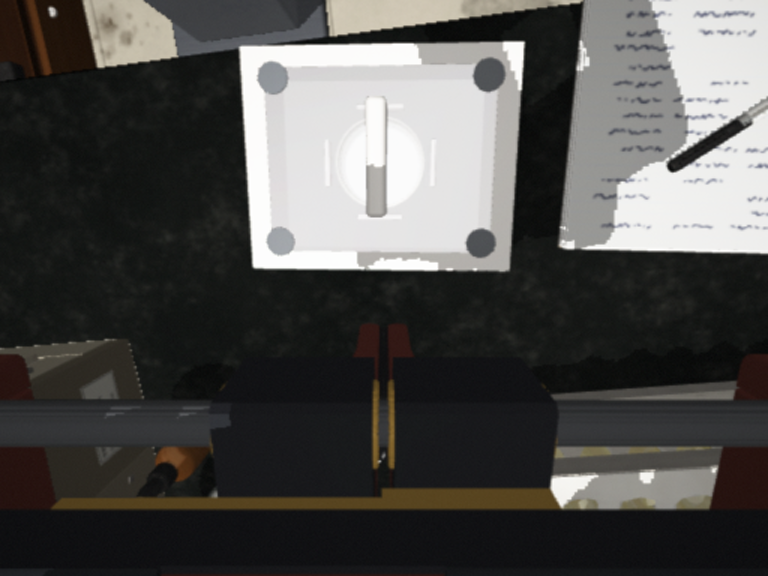

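View pics/s40c.png

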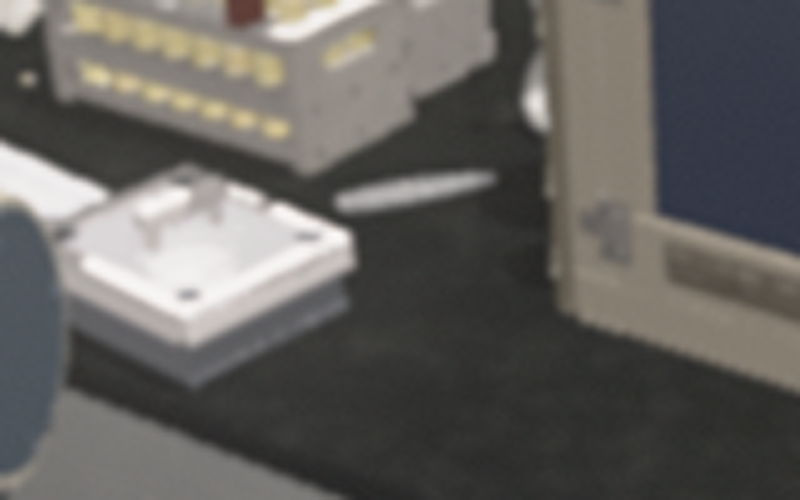

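```bash
python3 pads.py w40 273,77 489,74 280,241 481,243; python3 - <<'E'
from h import *
import pickle
p,d,c=pickle.load(open('pics/w40.pkl','rb'))
print('bench',[world(c,u,v,d=np.median(d[v-3:v+4,u-3:u+4])).round(4).tolist() for u,v in [(130,60),(130,170),(362,60),(356,170)]])
ps,ds,cs=pickle.load(open('pics/s40.pkl','rb'))
# pads via scene crop
for a,b in [(307,237),(190,294),(190,175),(65,232)]:
    u,v=110+a/5,130+b/5; dd=np.median(ds[int(v)-1:int(v)+2,int(u)-1:int(u)+2]);print(world(cs,u,v,d=dd).round(4))
E
```

```text
273,77 depth z [0.4245 0.2528 0.0574] at .063 [0.4261 0.2543 0.063 ]
489,74 depth z [0.4386 0.3871 0.0576] at .063 [0.4399 0.3861 0.063 ]
280,241 depth z [0.5276 0.2413 0.0575] at .063 [0.5272 0.243  0.063 ]
481,243 depth z [0.5421 0.3765 0.0574] at .063 [0.5415 0.3756 0.063 ]
[0.4837 0.3147 0.063 ]
bench [[0.4101, 0.1751, -0.0003], [0.5362, 0.15, -0.0003], [0.4406, 0.437, 0.0], [0.5627, 0.4268, -0.0003]]
[0.5199 0.2367 0.0586]
[0.4227 0.2493 0.0564]
[0.5451 0.373  0.0592]
[0.4366 0.3823 0.0587]
```

```bash
python3 -m handwheel '[[0,[0,0,0],0],[0,[0,0,0],0],[0,[0,0,0],0]]'; python3 - <<'E'
from cell import env
print(env.finish_job())
E
```

```text
time: 45.3
tool_pos: [0.5609, 0.3162, 0.1576]
orientation: [0.033, 1.611, -0.125]
ft_force: [0.5, -0.9, -0.3]
width: 0.0001
the job is handed in; nothing more can be done
None
```

I stacked both loose glass dishes on the one in the dry box, laid the lid on, and pressed it down at the corners. I handed the job in at about 45 s of the 72 s allowed; no verdict is reported back.

**Last checks**
- **Lid height:** depth readings put all four thumb pads at 57.4 to 57.6 mm, against a home height of 57.5 mm.
- **Lid position:** its centre measured about 1 mm from the box centre and its angle within about 0.2° of the box's.
- **Pile:** the overlay placed the top dish within about 1 mm of where I aimed it. Through the lid, the pile shows centred between the lid's ribs. I did not measure the two lower dishes separately, and their axes may be 1 to 2 mm apart.
- **Arm and bystanders:** the arm was clear of everything at hand-in. I did not touch the timer, stopper, tweezers or black look-alike, and I did not re-measure where they stand.

**What went wrong or disagreed**
- **Fingertips:** the real fingertips sit about 21 mm behind the reported tool point, so my first two grasps closed above the dish rim and missed. The dish was not moved.
- **Force on the first dish:** setting it down, one push to confirm contact reached about 40 N.
- **Tilted tool:** the tool picked up about 3° of tilt over the moves. The lid went on tilted, with one side resting about 4 mm high until I pressed it.
- **Corner presses:** the forces I read stayed below about 37 N. The last corner was already down when I reached it.
- **Scene camera:** it read the pads at 56 to 59 mm, which agrees less closely with home height than the wrist camera.

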